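# Latch the food carrier shut

## Robot

A 6-joint arm with a two-finger parallel gripper is mounted at the origin on the work surface. World frame = base frame: x ahead of the robot, y to its left, z up, the work surface at z = 0. Lengths are in m, angles in rad, forces in N, time in s.
With the tool pointing down it reaches from about 0.375 to 0.975 m from the base axis. Payload 3.8 kg.
Tool frame: the origin (TCP) lies at the very end of the fingers, on their centre line; the grasp point (between the pads) lies 19 mm behind it; z points along the fingers, y is the direction in which the jaws open and shut (so a half turn about z gives the same grasp; the last joint's range is limited). The gripper opens to 85 mm and grips with 20 to 120 N. Pads are 22 mm wide; open, the fingers measure 114 mm over their backs; the gripper's body (76 mm by 85 mm) begins 54 mm behind the grasp point. The pads swing forward as they close: fully open they stand 13 mm farther back than shut.
Start: joints at [-1.265, 0.264, 1.604, -0, 1.274, -0.037], TCP at [0.227, -0.636, 0.231] pointing down, gripper open.
Joint ranges: [-2.63, 2.63], [-0.94, 2.18], [0.31, 2.57], [-1.31, 4.45], [0, 2.66], [-2.55, 2.55]. Speed limits (rad/s): [2.57, 2.57, 3.14, 3.14, 3.14, 3.14].

## Interface

Orientations are given as a unit quaternion [x, y, z, w].
In Python, from workcell import monitor, vision, bot gives the robot as it stands.
- The arm moves only by the tool servo_tool, never from a script. Its argument "targets" is text: rows parted by semicolons, each of 7 numbers parted by spaces: the shift along the tool's x, y, z in units of 40 mm (1.0 is 40 mm), then the turn, a rotation vector about the tool's x, y, z in rad, then the finger opening in mm, from 0 to 85.4. In form: x y z wx wy wz fingers; .... A call has 1 to 12 rows; each row shifts and turns the commanded pose from where the row before left it, along the tool's axes as they then stand; what a row does not reach is not made up. A row lasts 1/12 s, in which the tool goes at most 41.7 mm and 7.16 degrees, less where a joint would pass 70% of its speed; a pose out of reach is approached as far as the arm can. A call is refused whole if a number of a shift passes 1 or a number of a turn 0.125, either way. A call with a gripper value outside its range is refused whole. The fingers move at their own pace and stop on an object; the grip force is fixed at half the most. Time passes only in rows, so rows that do not move let the fingers close. It gives the time, the measured TCP pose, the force and the opening at its end, in the units of the state.
- monitor.sense(): the state, without advancing time (a new reading comes with each control period).
- vision.read_camera(name): name is "scene" or "top"; returns a dict with "frame" (420x560x3 uint8, red, green, blue), "fx", "fy", "cx", "cy" (pixels), "k1" (the pictures are not rectified: a ray, as slopes to the right and down, at radius r is drawn at 1 + k1 r^2 times it, then the intrinsics apply), "rvec" (rotation vector, rad) and "tvec" (3), from world to camera coordinates, as OpenCV has them. Camera axes: x right, y down, z forward; pixel columns grow to the right and rows downward; lengths in m; the calibration is good to about 2 mm. A picture is of the moment at which its call begins. There is no depth.
- bot.close_job(): hands the job in, once; it reports no verdict.
Trained networks look in a picture, given as the dict that the camera call returned (one of the last four; its "shot" number tells which), for a name from the list of things; names that differ only in an ending like _2 or _b are one class to them, and where a whole thing is asked for, a point or a joint stands for the part that bears it (a point fixed in the world has none). Each returns a list of dicts, best first, with "conf" (0 to 1); they miss things now and then, are a little off and sometimes report something else, mostly with a low value. They report only what shows in the picture. A call takes as long as a camera call.
- vision.trace(picture, query): "mask" (420x560 bool, what is visible of it).
- vision.place_of(picture, query): "centre" ([x, y, z] in m, in the coordinates of the camera as it stood for that picture, good to about 4 mm: a listed point, or the origin of a listed thing).
The state is a dict: "time": time; "qpos": joint angles; "joint_velocities": joint speeds; "tau": joint torques, N m; "ee_pos": TCP position; "ee_rot": TCP orientation; "wrist_force": force on the tool from outside, world axes, zero at the start; "moment": the same for the moment, N m; "grip_width": finger opening in m.
Only numpy, scipy, OpenCV 4.12 (cv2) and the standard library are available. Lean on these libraries where they do the work, as an engineer would, in place of code of your own. Each camera call takes 0.05 s, during which the arm holds its last target.

## Task

Close up the food carrier for transport: swing its lid down, hook the latch's steel bar over the keeper on the lid's front edge so that it sits behind the keeper's lip, then press the red lever down until it lies flat against the carrier's front and the latch by itself holds the lid tight on its seal. Leave the two plates, two squeeze bottles and shaker close around it where they stand, upright.

Things in the scene. Friction and masses are not known exactly. Their poses are not given: they have to be found in the camera images.
- carrier: blue-grey insulated food carrier, fixed, 200 deep (x) by 300 wide (y), 182 mm high with lid shut. Origin: centre of its underside; its -x side is the front, with the latch, facing roughly the robot. In its frame (mm) the lid's hinge axis runs along y through (100, 0, 152), the lever's pivot axis along y through (-127, 0, 115). A 44 mm wide bracket behind the lever stands 20 mm out of the front
- lid (a joint): hinge of the grey lid (206 x 306 x 30 mm) at the rear top edge, rad. 0 = shut, resting on its springy seal (hard stop); positive = open. It starts part open; the stiff hinge stays where it is left; 2 to 10 N at the front pushes it down
- seal (a joint): squeeze of the lid's springy seal, as the angle in rad by which the shut lid is pressed down further about the same hinge axis (adds to the lid joint). 0 = relaxed; pulled tight by the latch about -0.025, that is 6 mm at the front edge, for which it takes some 25 N there; springs back to 0 when the lid is let go
- lid_push (a point): point on the lid's top face, 170 mm from the hinge axis, 33 mm behind the lid's front edge, mid-width: push here to swing the lid down; its z axis is the lid's outward normal, its x axis points to the hinge
- hook_seat (a point): where the hook bar's centre belongs in the keeper; moves with the lid. Keeper: steel plate 36 mm wide, out of the lid's front edge, with upturned lip. From this point (x to the hinge, z out of the lid): shelf 5 mm below; lip's inner face 5 mm in front (-x), lip 6 mm thick, its top 5 mm above; groove free 24 mm behind (+x) to the lid's front face; the lid's top is 5 mm above
- lever (a joint): hinge of the red lever (32 wide, 10 thick, 82 mm from pivot to tip), rad. 0 = shut, handle hanging down flat along the front; positive = swung out and up (1.57 = handle level, pointing away from the carrier). Light friction: stays where left. With the bar hooked, pressing it down (under 10 N) draws the bar down; past its dead centre (0.2 to 0.35 rad) it stays shut against its stop at 0
- lever_press (a point): point on the lever's outer face (the face away from the carrier when shut, the upper face when swung out), 60 mm from the pivot axis along the handle and 9 mm off the pivot plane: press here. Its -x axis is the outward normal, its -z axis points along the handle to the tip
- bail (a joint): hinge of the bail (the latch's wire loop) in the lever, rad; 0 = as with the latch shut, positive = leaning out from the carrier. Light friction: stays where left. Its pivot is in the lever, 18 mm from the lever's pivot on the handle's side: at lever angle A it is (-18 sin(A-0.21), -18 cos(A-0.21)) mm (carrier x, z) from the lever's pivot
- hook_bar (a point): centre of the bail's steel cross bar, 10 mm thick, 56 mm long, along the carrier's y, 73 mm from the bail's pivot: this bar goes over the keeper's lip and down behind it. The bail's arms, 7 mm thick, stand 28 mm either side of the middle, clear of the keeper
- grip_bar (a point): centre of the bail's orange sleeve, 13 mm thick, round, 44 mm long, along the carrier's y, at the bail's free end, 30 mm beyond the hook bar on the same arms (103 mm from the bail's pivot): pinch it from above with the fingers to its front and rear; it can turn between them
- plate_rolls: loose white plate, 170 mm across, 14 mm high, with two dark rice rolls 38 mm across (top at 35 mm); in front of the carrier to one side; origin under its centre
- plate_empty: loose white plate, 170 mm across, 14 mm high, with a flat wooden fork; in front of the carrier on the other side; origin under its centre
- bottle_pink: loose pink squeeze bottle, 60 mm across, 190 mm high with its nozzle, beside the carrier; origin under its centre
- bottle_yellow: loose yellow squeeze bottle, 60 mm across, 190 mm high, beside the carrier; origin under its centre
- shaker: loose white shaker with black cap, 48 mm across, 90 mm high, beside the carrier; origin under its centre

How it is judged:
By the outcome, as a careful person would: the job done as asked, in the order asked, and still so for the second after the job is handed in, with the robot touching nothing.
It also fails if it takes over 59 s, if anything falls off the work surface, if the arm or the gripper's body presses on something with over 40 N, if the wrist force passes 120 N, or if a joint passes its speed limit or range.

## Working session

There is one attempt and no reset: what is moved stays moved. The work goes in short steps, Python scripts to look and compute and a tool call to move; the robot and the scene stay as the last step left them, time stands still between calls to the robot, and variables do not carry over. Pictures are saved under pics/ and viewed, and the job is handed in when it is done.

Besides the shell and the picture viewer there is one more tool, called as name(argument=value, ...), one argument or row to a line, values as JSON. servo_tool: Moves the arm, as the interface text tells. Its arguments: {"type":"object","properties":{"targets":{"type":"string"}},"required":["targets"]}

```bash
ls; mkdir -p pics
cat > h.py <<'E'
import numpy as np, cv2
from scipy.spatial.transform import Rotation as R
from workcell import monitor, vision, bot
def cam(n,save=None):
    p=vision.read_camera(n)
    if save: cv2.imwrite('pics/'+save,p['frame'][:,:,::-1])
    return p
def c2w(p,c):
    M=cv2.Rodrigues(np.array(p['rvec'],float))[0]; return M.T@(np.array(c)-np.array(p['tvec']).ravel())
def ray(p,u,v):
    x=(u-p['cx'])/p['fx'];y=(v-p['cy'])/p['fy'];a,b=x,y
    for _ in range(20):
        r2=a*a+b*b;a,b=x/(1+p['k1']*r2),y/(1+p['k1']*r2)
    M=cv2.Rodrigues(np.array(p['rvec'],float))[0]
    d=M.T@np.array([a,b,1]);o=-M.T@np.array(p['tvec']).ravel();return o,d/np.linalg.norm(d)
def proj(p,X):
    M=cv2.Rodrigues(np.array(p['rvec'],float))[0];c=M@np.array(X)+np.array(p['tvec']).ravel()
    a,b=c[0]/c[2],c[1]/c[2];s=1+p['k1']*(a*a+b*b);return p['cx']+p['fx']*a*s,p['cy']+p['fy']*b*s
def st():
    s=monitor.sense();print('t',s['time'],'tcp',np.round(s['ee_pos'],4),'rot',np.round(R.from_quat(s['ee_rot']).as_matrix(),3).tolist(),'F',np.round(s['wrist_force'],1),'w',s['grip_width'],'q',np.round(s['qpos'],3));return s
def find(p,names):
    o={}
    for n in names:
        r=vision.place_of(p,n)
        if r: o[n]=c2w(p,r[0]['centre']); print(n,round(r[0]['conf'],2),np.round(o[n],4))
        else: print(n,None)
    return o
E
python3 - <<'E'
from h import *
st()
for n in ['scene','top']:
    p=cam(n,n+'0.png'); print(n,p['shot'],-cv2.Rodrigues(np.array(p['rvec'],float))[0].T@np.array(p['tvec']).ravel())
    find(p,['carrier','lid_push','hook_seat','lever_press','hook_bar','grip_bar','plate_rolls','plate_empty','bottle_pink','bottle_yellow','shaker'])
print(monitor.sense()['time'])
E
```

```text
pics
t 0.0 tcp [ 0.2267 -0.635   0.23  ] rot [[0.942, 0.336, -0.001], [0.336, -0.942, 0.002], [0.0, -0.002, -1.0]] F [0.1 0.5 0.2] w 0.08541464743988646 q [-1.265  0.265  1.605  0.     1.274 -0.037]
scene 1 [ 0.70680837 -0.3401494   1.24779399]
carrier None
lid_push 0.71 [0.6664 0.0802 0.2559]
hook_seat 0.77 [0.6151 0.09   0.28  ]
lever_press 0.64 [0.488  0.1126 0.1858]
hook_bar 0.86 [0.513  0.1066 0.1646]
grip_bar 0.85 [0.4912 0.1135 0.1791]
plate_rolls None
plate_empty 0.82 [ 0.4584 -0.1446 -0.001 ]
bottle_pink 0.23 [ 0.6415 -0.1681 -0.0031]
bottle_yellow 0.77 [ 0.6402 -0.1711 -0.0035]
shaker 0.47 [ 0.7804  0.2898 -0.0009]
top 2 [0.52844797 0.02259362 1.39866761]
carrier None
lid_push 0.97 [0.6669 0.0762 0.2601]
hook_seat None
lever_press 0.8 [0.519  0.0954 0.1116]
hook_bar 0.85 [0.5066 0.1005 0.1686]
grip_bar 0.78 [0.4864 0.1041 0.1841]
plate_rolls 0.77 [5.261e-01 3.645e-01 4.000e-04]
plate_empty 0.74 [ 0.4588 -0.1482  0.0016]
bottle_pink 0.88 [6.906e-01 3.048e-01 4.000e-04]
bottle_yellow 0.88 [ 6.371e-01 -1.669e-01 -3.000e-04]
shaker 0.81 [0.78   0.2853 0.0037]
1.2
```

View pictures.

View pics/scene0.png

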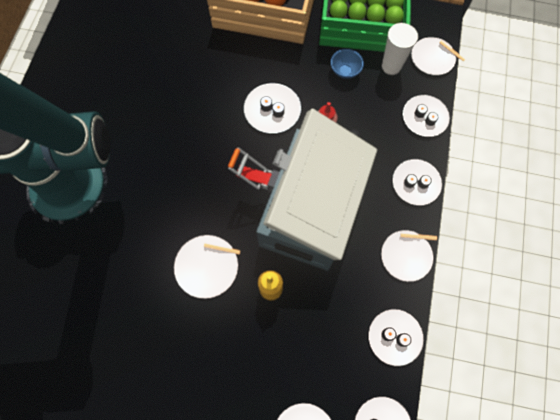

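View pics/top0.png

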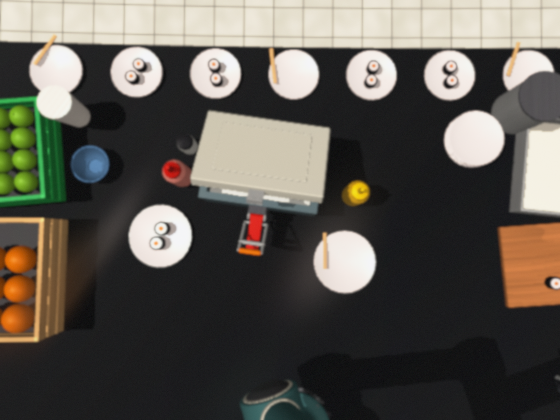

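Run:
```python
import cv2
a=cv2.imread('pics/scene0.png')[90:280,210:400];cv2.imwrite('pics/s0z.png',cv2.resize(a,None,fx=3.1,fy=3.1,interpolation=cv2.INTER_CUBIC))
a=cv2.imread('pics/top0.png')[100:270,160:380];cv2.imwrite('pics/t0z.png',cv2.resize(a,None,fx=3.5,fy=3.5,interpolation=cv2.INTER_CUBIC))
```

```text
(no output)
```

View pics/s0z.png

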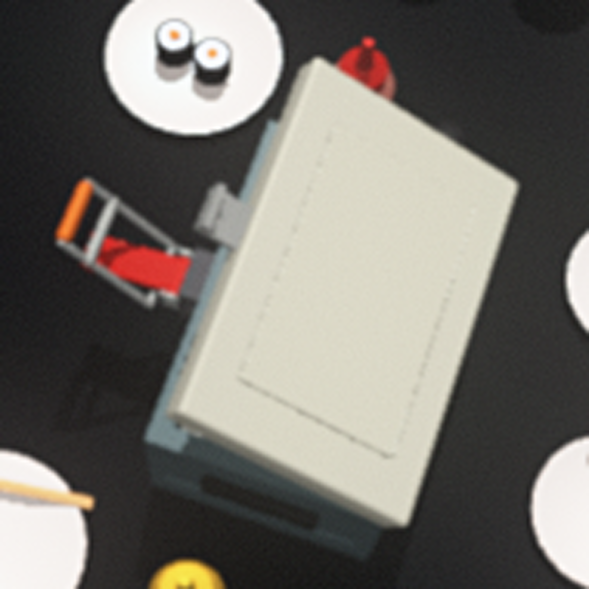

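View pics/t0z.png

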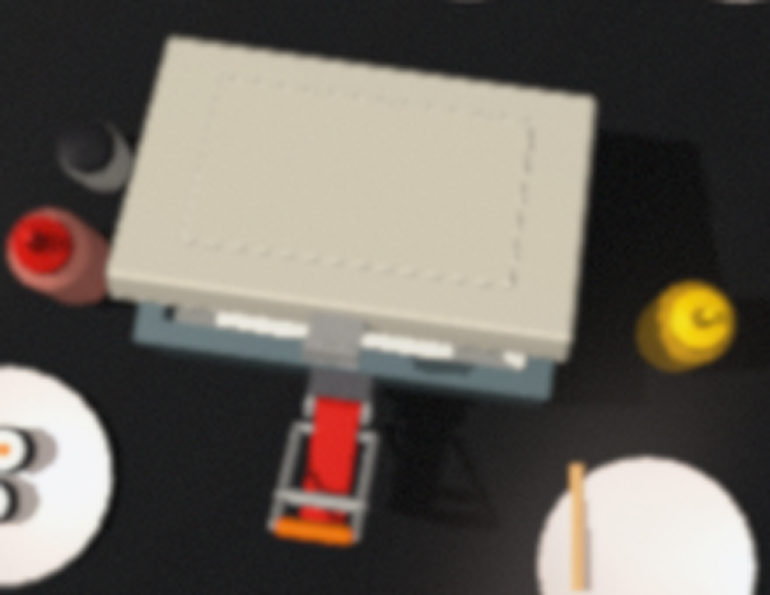

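```bash
cat > model.py <<'E'
from h import *
def lidpt(P,x,y,z): # lid coords from hinge, x toward hinge(neg is front)
    a=P[3]; # opening raises front
    return world(P,.1+x*np.cos(a)+z*np.sin(a), y, .152-x*np.sin(a)+z*np.cos(a))
def world(P,x,y,z):
    c,s=np.cos(P[2]),np.sin(P[2]); return np.array([P[0]+c*x-s*y,P[1]+s*x+c*y,z])
def bailpt(P,r,y=0):
    A,B=P[4],P[5]
    px,pz=-.127-.018*np.sin(A-.21),.115-.018*np.cos(A-.21)
    # bail absolute lean: relative to lever; direction angle from vertical, leaning out
    th=B  # absolute lean from up toward -x
    return world(P,px-r*np.sin(th),y,pz+r*np.cos(th))
def leverpt(P,d,y=0,off=0):
    A=P[4]; return world(P,-.127-d*np.sin(A)-off*np.cos(A),y,.115-d*np.cos(A)+off*np.sin(A))
E
cat > fit0.py <<'E'
from model import *
from scipy.optimize import least_squares
ps={}
import pickle
for n in ['scene','top']: ps[n]=cam(n)
S=lambda u,v:(210+u/3.1,90+v/3.1); T=lambda u,v:(160+u/3.5,100+v/3.5)
obs=[]
for (x,y),u,t in [((-.203,.153),(318,58),(110,275)),((.003,.153),(518,185),(170,38)),((.003,-.153),(408,527),(595,98)),((-.203,-.153),(172,413),(570,337))]:
    f=lambda P,x=x,y=y:lidpt(P,x,y,.03)
    obs+= [('scene',f,S(*u)),('top',f,T(*t))]
for f,u,t in [(lambda P:bailpt(P,.073),(102,231),(319,501)),(lambda P:bailpt(P,.103),(75,211),(314,531))]:
    obs+= [('scene',f,S(*u)),('top',f,T(*t))]
# body top front corners (top view)
obs+=[('top',lambda P:leverpt(P,.082,0,.003),T(322,520))]
def res(P): return np.concatenate([np.array(proj(ps[c],f(P)))-o for c,f,o in obs])
r=least_squares(res,[.7,.07,-.15,.4,1.5,.8],loss='soft_l1')
P=r.x;print(P);print(np.round(res(P).reshape(-1,2),1))
pickle.dump(P,open('P.pkl','wb'))
for nm,X in [('push',lidpt(P,-.17,0,.03)),('seat',lidpt(P,-.227,0,.025)),('hook',bailpt(P,.073)),('grip',bailpt(P,.103)),('press',leverpt(P,.06,0,.009)),('tip',leverpt(P,.082,0,.0))]: print(nm,X)
E
python3 fit0.py
```

```text
[ 0.70133702  0.07524678 -0.13405466  0.48870103  1.67044452  0.71037725]
[[-1.4 -0.3]
 [-2.1 -0.8]
 [-0.6  0.2]
 [-0.9 -0.8]
 [-1.6  1.4]
 [-0.2 -0.3]
 [ 0.6  1.1]
 [ 0.   0.6]
 [-1.6  0.4]
 [-0.1 -0.8]
 [-1.   0.6]
 [-0.4 -1.2]
 [-0.8 -0.3]]
push [0.66564415 0.08006045 0.2582998 ]
seat [0.61344157 0.08710067 0.2806454 ]
hook [0.5105688  0.10097445 0.16836016]
grip [0.49118073 0.10358919 0.19110364]
press [0.51719705 0.10008054 0.12992435]
tip [0.49461528 0.103126   0.12315764]
```

servo_tool(
  targets="0 0 -0.6 0 0 0 0; 0 0 -0.9 0 0 0 0; 0 0 -0.9 0 0 0 0; 0.3 -0.25 -0.3 0 0 0 0; 0.6 -0.5 0 0 0 0 0; 0.65 -0.54 0 0 0 0 0; 0.65 -0.54 0 0 0 0 0; 0.65 -0.54 0 0 0 0 0; 0.65 -0.54 0 0 0 0 0; 0.65 -0.54 0 0 0 0 0; 0.65 -0.54 0 0 0 0 0; 0.65 -0.54 0 0 0 0 0",
)

```text
time: 2.3
ee_pos: [0.3718, -0.3899, 0.3392]
ee_rot: [0.985, 0.17, 0.0, 0.0]
wrist_force: [0.7, -0.2, 0.2]
grip_width: 0.0003
```

servo_tool(
  targets="0.65 -0.54 0 0 0 -0.1 0; 0.65 -0.54 0 0 0 -0.1 0; 0.65 -0.54 0 0 0 -0.1 0; 0.65 -0.54 0 0 0 -0.1 0; 0.65 -0.54 0 0 0 -0.1 0; 0.65 -0.54 0 0 0 -0.1 0; 0 0 0 0 0 -0.1 0; 0 0 0 0 0 -0.1 0; 0 0 0 0 0 -0.1 0; 0 0 0 0 0 -0.1 0; 0 0 0 0 0 -0.09 0; 0 0 0 0 0 0 0",
)

```text
time: 3.3
ee_pos: [0.4273, -0.1995, 0.3391]
ee_rot: [0.753, 0.658, 0.0, -0.0]
wrist_force: [-0.1, 0.4, -0.0]
grip_width: -0.0003
```

```bash
cat > go.py <<'E'
from model import *
import pickle
P=pickle.load(open('P.pkl','rb'))
def delta(target,pitch=None,yaw=None):
    s=st();M=R.from_quat(s['ee_rot']).as_matrix();d=np.array(target)-s['ee_pos'];print('world d',np.round(d,4),'units',np.round(M.T@d/.04,3))
    # desired orientation: tool y along carrier +x, z down
    yw=P[2]; cx=np.array([np.cos(yw),np.sin(yw),0]);z=np.array([0,0,-1.]);
    if pitch is not None: # pitch = angle below horizontal of tool z
        z=cx*np.cos(pitch)+np.array([0,0,-np.sin(pitch)]); y=cx*np.sin(pitch)+np.array([0,0,np.cos(pitch)])
    else: y=cx
    D=np.stack([np.cross(y,z),y,z],1); print('turn',np.round((R.from_matrix(M).inv()*R.from_matrix(D)).as_rotvec(),3))
E
python3 - <<'E'
from go import *
delta([.6518,.082,.3])
E
```

```text
t 3.3 tcp [ 0.4273 -0.1995  0.3391] rot [[0.135, 0.991, -0.0], [0.991, -0.135, 0.0], [0.0, -0.0, -1.0]] F [-0.1  0.4 -0. ] w -0.00025732200516903234 q [-0.49  -0.179  1.869  0.     1.451 -0.354]
world d [ 0.2245  0.2815 -0.0391] units [7.731 4.612 0.978]
turn [-0.    -0.    -0.001]
```

servo_tool(
  targets="0.4 0.2 0 0 0 0 0; 0.8 0.48 0 0 0 0 0; 0.8 0.48 0 0 0 0 0; 0.8 0.48 0 0 0 0 0; 0.8 0.48 0 0 0 0 0; 0.8 0.48 0 0 0 0 0; 0.8 0.48 0 0 0 0 0; 0.8 0.48 0 0 0 0 0; 0.8 0.48 0 0 0 0 0; 0.73 0.45 0.3 0 0 0 0; 0.2 0.13 0.5 0 0 0 0; 0 0 0.3 0 0 0 0",
)

```text
time: 4.3
ee_pos: [0.6537, 0.0836, 0.2927]
ee_rot: [0.754, 0.657, -0.001, -0.001]
wrist_force: [-1.3, -0.8, -0.3]
grip_width: 0.0001
```

Run:
```python
from go import *
delta([.6518,.082,.2])
```

```text
t 4.3 tcp [0.6537 0.0836 0.2927] rot [[0.137, 0.991, -0.002], [0.991, -0.137, 0.001], [0.0, -0.002, -1.0]] F [-1.3 -0.8 -0.3] w 6.329166815533022e-05 q [8.900e-02 2.050e-01 1.564e+00 1.000e-03 1.375e+00 2.260e-01]
world d [-0.0019 -0.0016 -0.0927] units [-0.047 -0.037  2.317]
turn [-0.002 -0.    -0.003]
```

servo_tool(
  targets="0 0 0.2 0 0 0 0; 0 0 0.25 0 0 0 0; 0 0 0.25 0 0 0 0; 0 0 0.25 0 0 0 0; 0 0 0.25 0 0 0 0; 0 0 0.25 0 0 0 0; 0 0 0.25 0 0 0 0; 0 0 0.25 0 0 0 0; 0 0 0.25 0 0 0 0; 0 0 0.2 0 0 0 0; 0 0 0.1 0 0 0 0; 0 0 0 0 0 0 0",
)

```text
time: 5.3
ee_pos: [0.6522, 0.0804, 0.1943]
ee_rot: [0.754, 0.656, -0.001, -0.0]
wrist_force: [-1.4, -0.3, 0.7]
grip_width: -0.0001
```

servo_tool(
  targets="0 0 0.1 0 0 0 0; 0 0 0.1 0 0 0 0",
)

```text
time: 5.47
ee_pos: [0.6534, 0.0807, 0.1881]
ee_rot: [0.754, 0.657, 0.0, 0.0]
wrist_force: [-3.3, 0.1, 5.0]
grip_width: -0.0001
```

Run:
```python
from go import *
st();cam('scene','s1.png');p=cam('top','t1.png')
```

```text
t 5.4667 tcp [0.6534 0.0807 0.1881] rot [[0.138, 0.99, 0.001], [0.99, -0.138, 0.0], [0.0, 0.001, -1.0]] F [-3.3  0.1  5. ] w -8.117123185122661e-05 q [ 0.085  0.261  1.689 -0.     1.191  0.223]
```

View pics/s1.png

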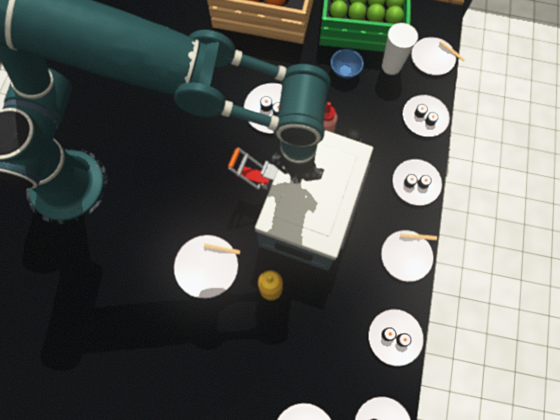

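View pics/t1.png

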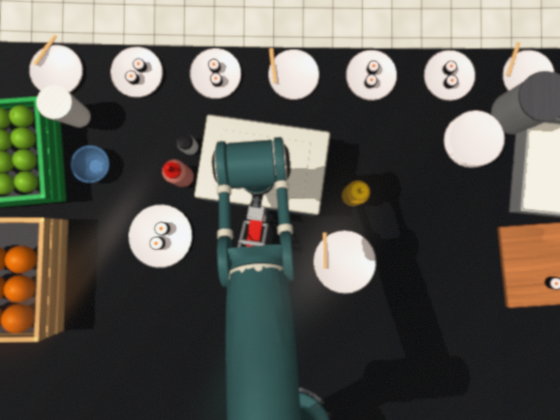

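servo_tool(
  targets="0 0 0.08 0 0 0 0; 0 0 0.08 0 0 0 0; 0 0 0.05 0 0 0 0; 0 0 0 0 0 0 0",
)

```text
time: 5.9
ee_pos: [0.653, 0.081, 0.1802]
ee_rot: [0.754, 0.657, 0.0, -0.0]
wrist_force: [-6.7, -0.8, 10.0]
grip_width: -0.0001
```

servo_tool(
  targets="0 0 0.05 0 0 0 0; 0 0 0.03 0 0 0 0; 0 0 0 0 0 0 0",
)

```text
time: 6.15
ee_pos: [0.6529, 0.081, 0.1791]
ee_rot: [0.754, 0.657, 0.0, 0.0]
wrist_force: [-10.1, 0.3, 18.6]
grip_width: 0.0002
```

servo_tool(
  targets="0 0 -0.2 0 0 0 0; 0 0 -0.5 0 0 0 0; 0 0 -0.6 0 0 0 40; 0 0 -0.6 0 0 0 40; 0 0 -0.3 0 0 0 40; 0 0 0 0 0 0 40",
)

```text
time: 6.65
ee_pos: [0.6554, 0.0811, 0.2674]
ee_rot: [0.754, 0.657, 0.003, 0.002]
wrist_force: [0.6, 0.3, 0.7]
grip_width: 0.04
```

Run:
```python
from go import *
s=st();ps=[cam('scene','s2.png'),cam('top','t2.png')]
for n in ['grip_bar','hook_bar']:
    L=[]
    for p in ps:
        r=vision.trace(p,n)
        if not r: print(n,p['shot'],None);continue
        m=r[0]['mask'];ys,xs=np.nonzero(m);print(n,p['shot'],round(r[0]['conf'],2),m.sum(),xs.mean(),ys.mean(),xs.min(),xs.max(),ys.min(),ys.max());L.append(ray(p,xs.mean(),ys.mean()))
    find(ps[0],[n]);find(ps[1],[n])
    if len(L)==2:
        A=[];b=[]
        for o,d in L:
            Q=np.eye(3)-np.outer(d,d);A.append(Q);b.append(Q@o)
        print('tri',np.linalg.solve(sum(A),sum(b)))
find(ps[0],['hook_seat']);find(ps[1],['hook_seat'])
Pc=P.copy();Pc[3]=0
print('seat',lidpt(Pc,-.227,0,.025))
for i,(nm,o,k) in enumerate([('s2',(210,90),4),('t2',(200,150),4)]):
    a=cv2.imread(f'pics/{nm}.png')[o[1]:o[1]+140,o[0]:o[0]+160]
    a=cv2.resize(a,None,fx=4,fy=4,interpolation=cv2.INTER_CUBIC);cv2.imwrite(f'pics/{nm}z.png',a)
```

```text
t 6.65 tcp [0.6554 0.0811 0.2674] rot [[0.138, 0.99, 0.007], [0.99, -0.138, 0.001], [0.002, 0.007, -1.0]] F [0.6 0.3 0.7] w 0.04004330400522393 q [ 0.085  0.213  1.6   -0.     1.321  0.223]
grip_bar 7 0.66 408 243.24019607843138 166.10539215686273 229 263 149 189
grip_bar 8 0.88 258 250.5891472868217 245.6046511627907 238 266 224 253
grip_bar 0.63 [0.493  0.1125 0.1834]
grip_bar 0.92 [0.4923 0.1022 0.1832]
tri [0.50714996 0.10588417 0.1451556 ]
hook_bar 7 0.89 293 242.80887372013652 166.13993174061434 229 262 149 188
hook_bar 8 0.19 5479 274.04070085782075 167.31210074831174 194 328 116 220
hook_bar 0.7 [0.5145 0.1045 0.1615]
hook_bar 0.71 [0.5064 0.1003 0.1672]
tri [0.61167926 0.00613927 0.4847534 ]
hook_seat 0.94 [0.5759 0.0959 0.1746]
hook_seat 0.78 [0.5802 0.0927 0.1778]
seat [0.57547645 0.09222078 0.177     ]
```

View pics/s2z.png

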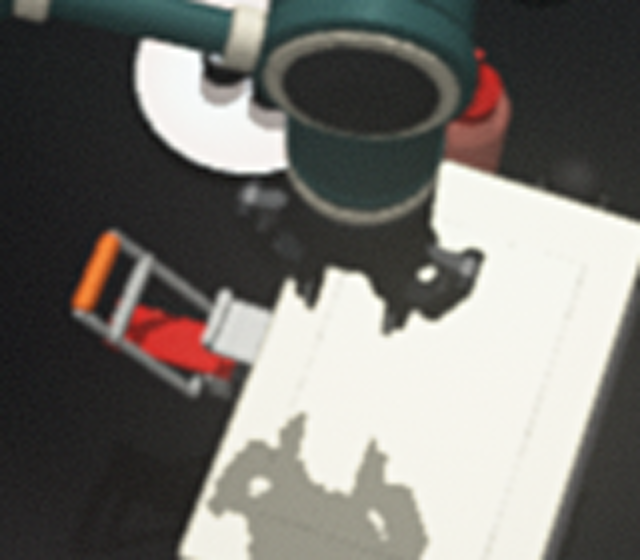

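View pics/t2z.png

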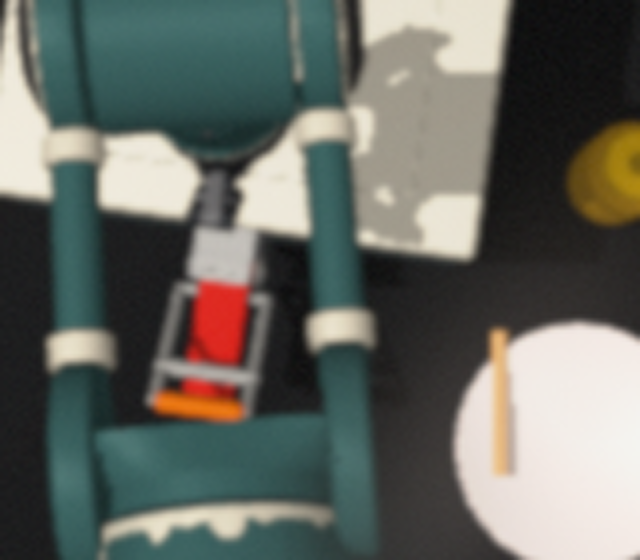

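```bash
cat > orange.py <<'E'
from go import *
def orange(ps,roi):
    L=[]
    for p,(u0,v0,u1,v1) in zip(ps,roi):
        f=p['frame'].astype(int);m=(f[...,0]>120)&(f[...,0]-f[...,2]>90)&(f[...,1]>0.28*f[...,0])&(f[...,1]<.7*f[...,0])
        M=np.zeros_like(m);M[v0:v1,u0:u1]=m[v0:v1,u0:u1];ys,xs=np.nonzero(M);print(len(xs),xs.mean().round(1),ys.mean().round(1),xs.min(),xs.max(),ys.min(),ys.max());L.append(ray(p,xs.mean(),ys.mean()))
    A=[];b=[]
    for o,d in L:
        Q=np.eye(3)-np.outer(d,d);A.append(Q);b.append(Q@o)
    X=np.linalg.solve(sum(A),sum(b));print('tri',X,[np.round(np.linalg.norm(np.cross(X-o,d)),4) for o,d in L]);return X
E
python3 - <<'E'
from orange import *
ps=[cam('scene'),cam('top')]
orange(ps,[(220,140,250,175),(230,240,275,262)])
print([proj(p,bailpt(P,.103)) for p in ps])
E
```

```text
113 234.5 158.7 228 249 148 174
136 249.3 250.4 239 260 240 254
tri [0.49271404 0.10435221 0.18973116] [np.float64(0.0014), np.float64(0.0014)]
[(np.float64(233.2088502368799), np.float64(158.70209412422278)), (np.float64(249.30738612810137), np.float64(250.55667372835887))]
```

Run:
```python
from go import *
delta([.492,.104,.24])
```

```text
t 7.35 tcp [0.653  0.0809 0.2636] rot [[0.138, 0.99, -0.0], [0.99, -0.138, -0.0], [-0.0, -0.0, -1.0]] F [0.8 0.2 0.3] w 0.04013850501140164 q [0.085 0.215 1.605 0.    1.322 0.223]
world d [-0.161   0.0231 -0.0236] units [ 0.019 -4.067  0.59 ]
turn [-0.     0.    -0.004]
```

servo_tool(
  targets="0 -0.3 0 0 0 0 40; 0 -0.6 0 0 0 0 40; 0 -0.7 0 0 0 0 40; 0 -0.7 0 0 0 0 40; 0 -0.7 0 0 0 0 40; 0 -0.6 0.2 0 0 0 40; 0.02 -0.37 0.2 0 0 0 40; 0 -0.1 0.19 0 0 0 40; 0 0 0 0 0 0 40; 0 0 0 0 0 0 40",
)

```text
time: 8.18
ee_pos: [0.4923, 0.104, 0.24]
ee_rot: [0.754, 0.657, 0.0, 0.0]
wrist_force: [0.3, 0.7, 1.4]
grip_width: 0.0397
```

Run:
```python
from go import *
delta([.492,.104,.179])
```

```text
t 8.1833 tcp [0.4923 0.104  0.24  ] rot [[0.137, 0.991, 0.0], [0.991, -0.137, -0.0], [-0.0, 0.0, -1.0]] F [0.3 0.7 1.4] w 0.03973017030462317 q [ 0.159 -0.071  1.953 -0.     1.259  0.297]
world d [-0.0003  0.     -0.061 ] units [-0.    -0.007  1.524]
turn [ 0.     0.    -0.004]
```

servo_tool(
  targets="0 0 0.3 0 0 0 40; 0 0 0.4 0 0 0 40; 0 0 0.4 0 0 0 40; 0 0 0.3 0 0 0 40; 0 0 0.12 0 0 0 40; 0 0 0 0 0 0 40; 0 0 0 0 0 0 40",
)

```text
time: 8.77
ee_pos: [0.4923, 0.104, 0.1792]
ee_rot: [0.754, 0.657, -0.0, -0.0]
wrist_force: [-0.3, -0.1, -0.4]
grip_width: 0.0404
```

servo_tool(
  targets="0 0 0 0 0 0 20; 0 0 0 0 0 0 12; 0 0 0 0 0 0 8; 0 0 0 0 0 0 5; 0 0 0 0 0 0 5; 0 0 0 0 0 0 5",
)

```text
time: 9.27
ee_pos: [0.4919, 0.1042, 0.1798]
ee_rot: [0.754, 0.657, 0.0, 0.0]
wrist_force: [-4.4, 1.0, 3.5]
grip_width: 0.0104
```

Run:
```python
from go import *
st();cam('scene','s3.png');cam('top','t3.png')
for nm,o in [('s3',(200,90)),('t3',(180,150))]:
    a=cv2.imread(f'pics/{nm}.png')[o[1]:o[1]+140,o[0]:o[0]+160]
    a=cv2.resize(a,None,fx=4,fy=4,interpolation=cv2.INTER_CUBIC);cv2.imwrite(f'pics/{nm}z.png',a)
```

```text
t 9.2667 tcp [0.4919 0.1042 0.1798] rot [[0.137, 0.991, 0.0], [0.991, -0.137, 0.0], [0.0, 0.0, -1.0]] F [-4.4  1.   3.5] w 0.010360795890966718 q [ 0.159 -0.025  2.023  0.     1.142  0.297]
```

View pics/s3z.png

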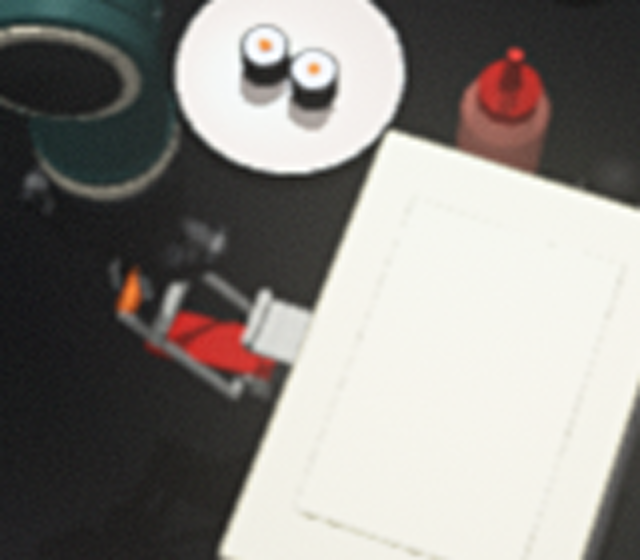

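View pics/t3z.png

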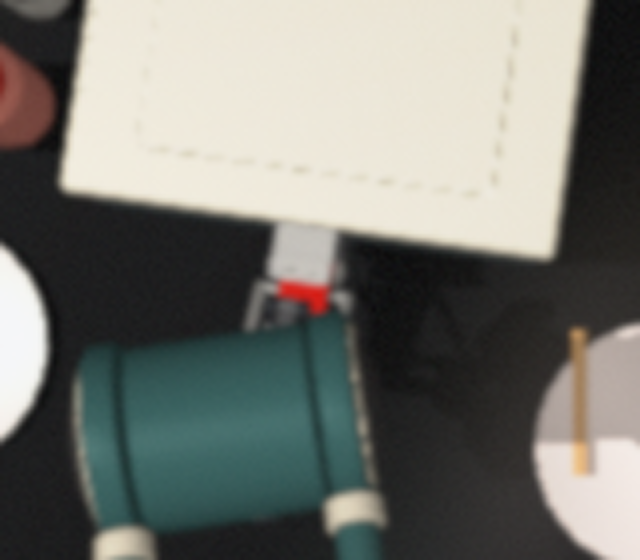

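servo_tool(
  targets="0 0 0 0 0 0 5; 0 0 0 0 0 0 5; 0 0 0 0 0 0 5",
)

```text
time: 9.62
ee_pos: [0.4919, 0.1042, 0.1793]
ee_rot: [0.754, 0.657, 0.0, -0.0]
wrist_force: [-3.1, 1.5, 2.8]
grip_width: 0.0104
```

```bash
cat > plan.py <<'E'
from go import *
from scipy.optimize import fsolve
def solve_hook(hx,hz): # carrier m -> A, grip (carrier)
    dx,dz=hx+.127,hz-.115; d=np.hypot(dx,dz)
    # pivot p at 18 with |h-p|=73, outer (more -x)
    c=(.018**2+d*d-.073**2)/(2*.018*d); g=np.arccos(c); base=np.arctan2(dz,dx); th=base+g
    px,pz=.018*np.cos(th),.018*np.sin(th)
    A=np.arctan2(-px,-pz)%(2*np.pi)+.21
    gx=-.127+px+103/73*(dx-px);gz=.115+pz+103/73*(dz-pz)
    return A,gx,gz
def hook_from_grip(X):
    d=np.array(X)-[P[0],P[1],0];c,s=np.cos(P[2]),np.sin(P[2]);x,y=c*d[0]+s*d[1],-s*d[0]+c*d[1];z=X[2]
    dx,dz=x+.127,z-.115;d=np.hypot(dx,dz);q=(.018**2+d*d-.103**2)/(2*.018*d);g=np.arccos(np.clip(q,-1,1));th=np.arctan2(dz,dx)+g
    px,pz=.018*np.cos(th),.018*np.sin(th);A=np.arctan2(-px,-pz)%(2*np.pi)+.21
    return A,-.127+px+73/103*(dx-px),.115+pz+73/103*(dz-pz),(x,y,z),q
E
python3 - <<'E'
from plan import *
s=st();
for dz in (.011,.006):print(hook_from_grip(s['ee_pos']+[0,0,dz]))
for h in [(-.192,.168),(-.185,.175),(-.175,.185),(-.165,.192),(-.155,.195),(-.145,.196),(-.135,.196),(-.128,.195),(-.122,.193),(-.122,.185),(-.122,.178)]:
    A,gx,gz=solve_hook(*h);W=world(P,gx,0,gz);print(h,'A',round(A,2),'g',round(gx,4),round(gz,4),'tcp',np.round(W-[0,0,.011],4))
E
```

```text
t 9.6167 tcp [0.4919 0.1042 0.1793] rot [[0.138, 0.99, 0.0], [0.99, -0.138, 0.0], [0.0, 0.0, -1.0]] F [-3.1  1.5  2.8] w 0.010385736890855762 q [ 0.159 -0.024  2.023  0.     1.142  0.297]
(np.float64(1.6038245012577035), np.float64(-0.1919789158791428), np.float64(0.16746821397234316), (np.float64(-0.21140085515130771), np.float64(0.0006988072881377247), np.float64(0.1903327777098899)), np.float64(0.6171657253211756))
(np.float64(1.3730240285601398), np.float64(-0.19163093157053), np.float64(0.16276842259811664), (np.float64(-0.21140085515130771), np.float64(0.0006988072881377247), np.float64(0.1853327777098899)), np.float64(0.45136516529064974))
(-0.192, 0.168) A 1.63 g -0.2114 0.1909 tcp [0.4918 0.1035 0.1799]
(-0.185, 0.175) A 1.72 g -0.2015 0.2001 tcp [0.5017 0.1022 0.1891]
(-0.175, 0.185) A 1.98 g -0.1875 0.2123 tcp [0.5155 0.1003 0.2013]
(-0.165, 0.192) A 2.2 g -0.1738 0.2207 tcp [0.5291 0.0985 0.2097]
(-0.155, 0.195) A 2.24 g -0.1599 0.2246 tcp [0.5429 0.0966 0.2136]
(-0.145, 0.196) A 2.24 g -0.1458 0.226 tcp [0.5569 0.0947 0.215 ]
(-0.135, 0.196) A 2.27 g -0.1318 0.2258 tcp [0.5708 0.0929 0.2148]
(-0.128, 0.195) A 2.27 g -0.1219 0.2244 tcp [0.5805 0.0915 0.2134]
(-0.122, 0.193) A 2.25 g -0.1133 0.2217 tcp [0.589  0.0904 0.2107]
(-0.122, 0.185) A 1.82 g -0.1126 0.2135 tcp [0.5898 0.0903 0.2025]
(-0.122, 0.178) A 1.4 g -0.1131 0.2066 tcp [0.5893 0.0904 0.1956]
```

servo_tool(
  targets="0 0.12 -0.12 0 0 0 5; 0 0.12 -0.12 0 0 0 5; 0 0.12 -0.1 0 0 0 5; 0 0.12 -0.1 0 0 0 5; 0 0.12 -0.1 0 0 0 5; 0 0 0 0 0 0 5",
)

```text
time: 10.12
ee_pos: [0.5173, 0.1006, 0.2015]
ee_rot: [0.754, 0.657, 0.001, 0.001]
wrist_force: [-1.0, 2.7, -3.3]
grip_width: 0.01
```

Run:
```python
from plan import *
s=st();print(hook_from_grip(s['ee_pos']+[0,0,.011]))
cam('scene','s4.png');cam('top','t4.png')
for nm,o in [('s4',(200,90)),('t4',(180,150))]:
    a=cv2.imread(f'pics/{nm}.png')[o[1]:o[1]+140,o[0]:o[0]+160]
    a=cv2.resize(a,None,fx=4,fy=4,interpolation=cv2.INTER_CUBIC);cv2.imwrite(f'pics/{nm}z.png',a)
```

```text
t 10.1167 tcp [0.5173 0.1006 0.2015] rot [[0.138, 0.99, 0.002], [0.99, -0.138, 0.0], [0.0, 0.002, -1.0]] F [-1.   2.7 -3.3] w 0.010026315021383885 q [ 0.145  0.004  1.953 -0.     1.183  0.283]
(np.float64(1.9535143593756399), np.float64(-0.17385490845238724), np.float64(0.18503276777416383), (np.float64(-0.1858231517448931), np.float64(0.0005676043029364704), np.float64(0.21254205988594652)), np.float64(0.6559045040026992))
```

View pics/s4z.png

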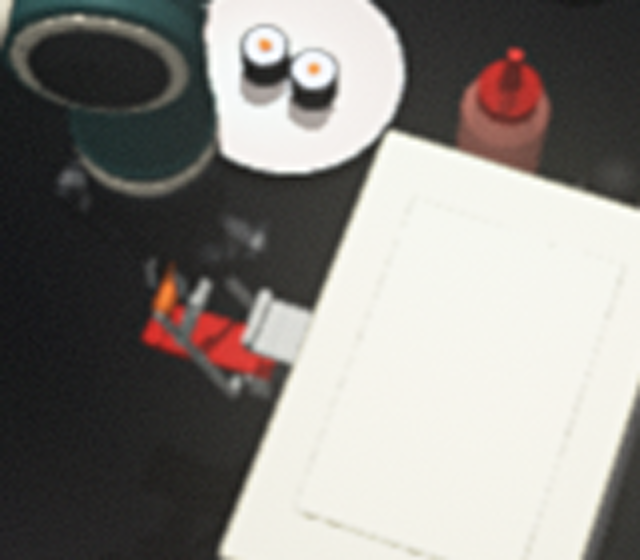

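View pics/t4z.png

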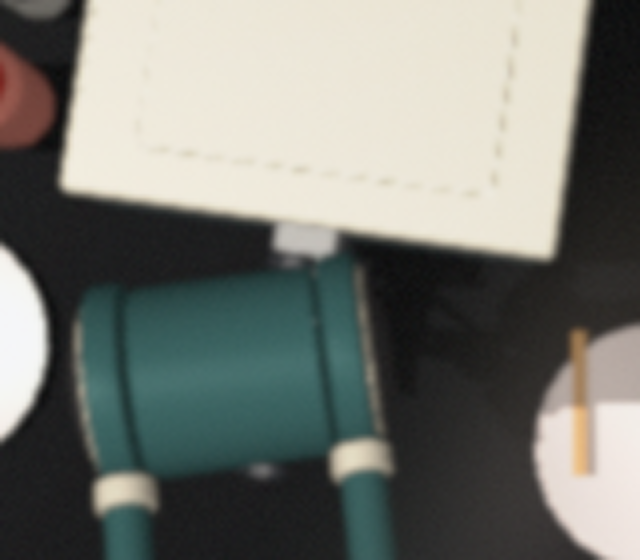

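```bash
cat > ov.py <<'E'
from plan import *
def overlay(nm,dz,bias=(1.0,-.3)):
    s=monitor.sense();p=cam('scene',nm+'.png');A,hx,hz,g,q=hook_from_grip(s['ee_pos']+[0,0,dz]);print('A',A,'hook',hx,hz,'g',g,'q',q)
    o=(200,90);a=cv2.imread(f'pics/{nm}.png')[90:230,200:360];a=cv2.resize(a,None,fx=5,fy=4.28,interpolation=cv2.INTER_CUBIC)
    def pt(X,col):
        u,v=proj(p,X);cv2.circle(a,(int((u+bias[0]-200+.5)*5),int((v+bias[1]-90+.5)*4.28)),3,col,-1)
    for y in(-.028,.028):pt(world(P,hx,y,hz),(0,255,0));pt(world(P,g[0],y*.8,g[2]),(255,0,255))
    Q=P.copy();Q[4]=A
    for y in(-.016,.016):pt(leverpt(Q,.082,y,.009),(255,255,0))
    Q[3]=0
    for y in (-.018,.018):
        pt(lidpt(Q,-.232,y,.03),(0,255,255));pt(lidpt(Q,-.238,y,.03),(0,128,255))
    cv2.imwrite(f'pics/{nm}o.png',a)
    return p
if __name__=='__main__':
    p=overlay('s5',.011);find(p,['hook_bar','grip_bar','lever_press'])
E
python3 ov.py
```

```text
A 1.951421603193212 hook -0.17458326738136837 0.18467691865933034 g (np.float64(-0.1868481917052129), np.float64(0.0005729414329872298), np.float64(0.21205522451141634)) q 0.6617801280580617
hook_bar 0.27 [0.5745 0.0949 0.1755]
grip_bar 0.76 [0.5151 0.1087 0.2015]
lever_press 0.96 [0.5174 0.1056 0.111 ]
```

View pics/s5o.png

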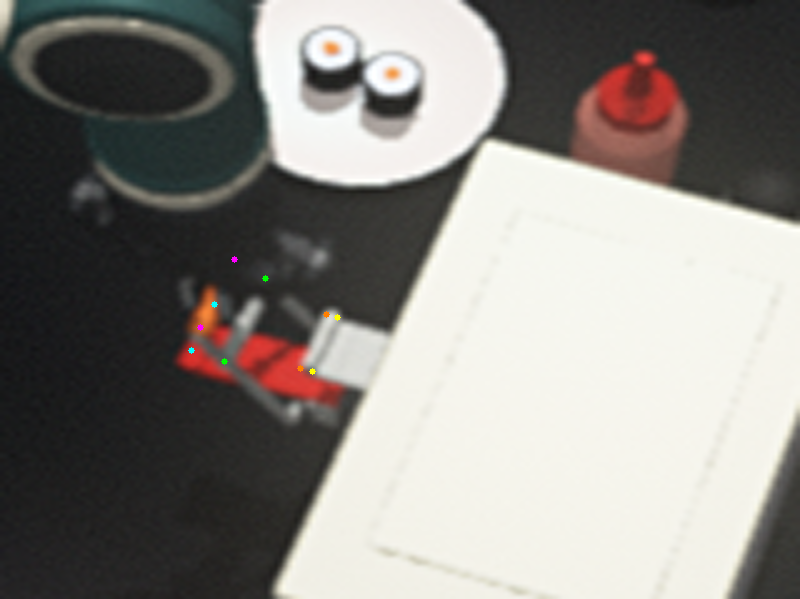

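Run:
```python
from plan import *
p=cam('scene')
for A in (1.4,1.6,1.8,2.0,2.2):
    Q=P.copy();Q[4]=A
    o=[]
    for y in (-.016,.016):
      for off in (0.004,.014):
        u,v=proj(p,leverpt(Q,.082,y,off-.005));o.append((round((u+1.5-200)*5),round((v+.2-90)*4.28)))
    print(A,o)
```

```text
1.4 [(186, 380), (182, 373), (209, 336), (204, 328)]
1.6 [(181, 370), (180, 363), (204, 324), (203, 318)]
1.8 [(182, 360), (184, 355), (204, 315), (207, 309)]
2.0 [(188, 353), (194, 349), (211, 307), (217, 303)]
2.2 [(201, 348), (210, 346), (224, 301), (233, 299)]
```

Run:
```python
from plan import *
g0=np.array((-.1868,.2120))
for h in [(-.168,.194),(-.158,.199),(-.145,.200),(-.132,.199),(-.121,.197),(-.121,.19),(-.121,.184),(-.121,.178)]:
    A,gx,gz=solve_hook(*h);d=np.array((gx,gz))-g0;g0=np.array((gx,gz));print(h,'A',round(A,2),'g',round(gx,4),round(gz,4),'units y,z',np.round(d[0]/.04,3),np.round(-d[1]/.04,3))
```

```text
(-0.168, 0.194) A 2.45 g -0.179 0.2219 units y,z 0.194 -0.247
(-0.158, 0.199) A 2.63 g -0.1659 0.2279 units y,z 0.329 -0.151
(-0.145, 0.2) A 2.52 g -0.1469 0.2299 units y,z 0.473 -0.05
(-0.132, 0.199) A 2.48 g -0.1284 0.2288 units y,z 0.464 0.029
(-0.121, 0.197) A 2.49 g -0.1129 0.2259 units y,z 0.387 0.072
(-0.121, 0.19) A 2.11 g -0.1115 0.2185 units y,z 0.035 0.186
(-0.121, 0.184) A 1.78 g -0.1111 0.2123 units y,z 0.01 0.153
(-0.121, 0.178) A 1.42 g -0.1116 0.2065 units y,z -0.012 0.146
```

Up and over the lip in halves, stopping above the groove.

servo_tool(
  targets="0 0.1 -0.12 0 0 0 5; 0 0.1 -0.12 0 0 0 5; 0 0.16 -0.08 0 0 0 5; 0 0.16 -0.07 0 0 0 5; 0 0.16 -0.02 0 0 0 5; 0 0.16 -0.02 0 0 0 5; 0 0.16 -0.01 0 0 0 5; 0 0 0 0 0 0 5",
)

```text
time: 11.13
ee_pos: [0.5584, 0.0943, 0.2207]
ee_rot: [0.754, 0.657, 0.002, 0.002]
wrist_force: [-0.6, -0.8, 3.8]
grip_width: 0.005
```

```bash
python3 -c "
from ov import *
st();overlay('s6',.008)"
```

```text
t 11.1333 tcp [0.5584 0.0943 0.2207] rot [[0.138, 0.99, 0.005], [0.99, -0.138, -0.001], [-0.001, 0.005, -1.0]] F [-0.6 -0.8  3.8] w 0.005025785078681772 q [ 0.124  0.063  1.856 -0.002  1.218  0.264]
A 2.42342706279405 hook -0.143391584234543 0.1987605461017722 g (np.float64(-0.14420618272655847), np.float64(-0.0002489489526755137), np.float64(0.2287494845507538)) q 0.7122907023815512
```

View pics/s6o.png

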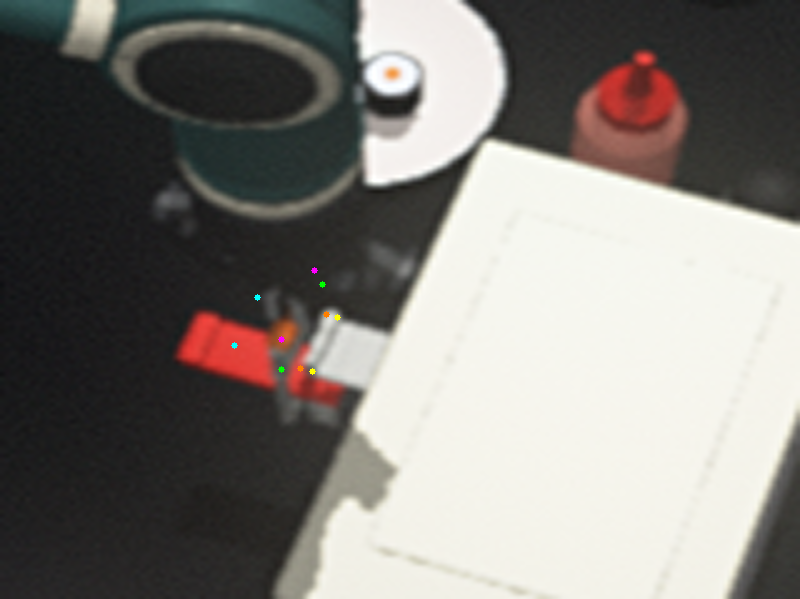

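servo_tool(
  targets="0 0 -0.3 0 0 0 5; 0 0 -0.5 0 0 0 40; 0 0 -0.5 0 0 0 40; 0 -0.4 -0.2 0 0 0 40; 0 -0.9 0 0 0 0 40; 0 -0.9 0 0 0 0 40; 0 -0.9 0 0 0 0 40; 0 0 0 0 0 0 40; 0 0 0 0 0 0 40",
)

```text
time: 11.93
ee_pos: [0.431, 0.1124, 0.2791]
ee_rot: [0.754, 0.657, 0.001, 0.0]
wrist_force: [-0.6, -0.5, 0.4]
grip_width: 0.0396
```

Run:
```python
from orange import *
st()
ps=[cam('scene','s7.png'),cam('top','t7.png')]
for nm,o in [('s7',(200,90)),('t7',(180,150))]:
    a=cv2.imread(f'pics/{nm}.png')[o[1]:o[1]+140,o[0]:o[0]+160]
    a=cv2.resize(a,None,fx=4,fy=4,interpolation=cv2.INTER_CUBIC);cv2.imwrite(f'pics/{nm}z.png',a)
```

```text
t 11.9333 tcp [0.431  0.1124 0.2791] rot [[0.136, 0.991, 0.002], [0.991, -0.136, 0.0], [0.0, 0.002, -1.0]] F [-0.6 -0.5  0.4] w 0.03959076988345709 q [ 0.199 -0.212  2.004 -0.     1.348  0.336]
```

View pics/s7z.png

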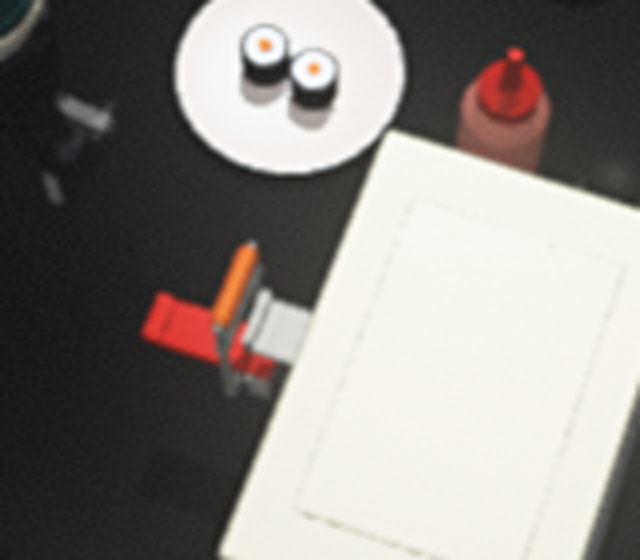

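View pics/t7z.png

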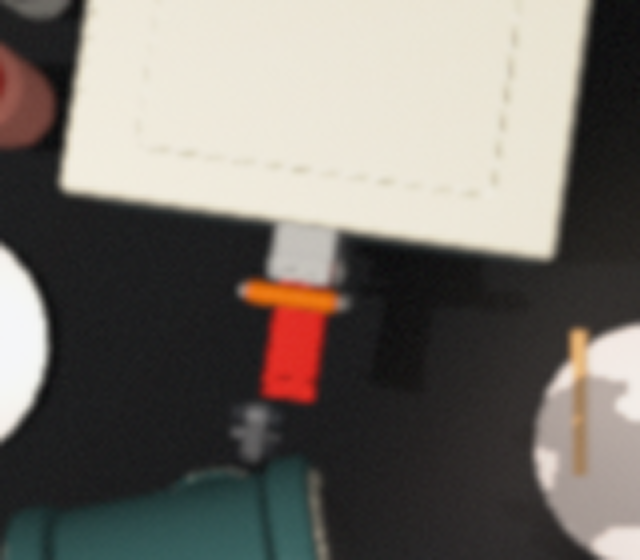

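Bail now stands near-vertical just in front of the lip; orange sleeve centre at about scene (259,161), top (253.5,224). Triangulate, and refit lever/seat.

Run:
```python
from orange import *
from plan import hook_from_grip
ps=[cam('scene'),cam('top')]
X=orange(ps,[(245,140,270,175),(235,215,275,230)])
print(hook_from_grip(X))
for p in ps: find(p,['grip_bar','hook_seat','lever_press'])
Q=P.copy()
for A in(1.4,1.5,1.6,1.7,1.8):
    Q[4]=A;print(A,[np.round(proj(p,leverpt(Q,.082,y,o)),1) for p in ps for y in(-.016,.016) for o in (-.001,.009)])
delta([X[0],X[1],X[2]-.019])
```

```text
174 254.5 164.9 245 263 151 174
142 252.4 223.8 241 263 220 228
tri [0.55219894 0.09416122 0.20615033] [np.float64(0.0038), np.float64(0.0038)]
(np.float64(1.0936067795098163), np.float64(-0.1475862312494354), np.float64(0.1762758826640246), (np.float64(-0.15032800793859583), np.float64(-0.0011880866228742015), np.float64(0.20615033095326965)), np.float64(-0.42289577157398994))
grip_bar 0.5 [0.5517 0.1019 0.2141]
hook_seat 0.8 [0.5775 0.0959 0.1757]
lever_press 0.91 [0.5182 0.1029 0.1225]
grip_bar 0.69 [ 6.379e-01 -1.671e-01  4.000e-04]
hook_seat 0.63 [0.5773 0.0931 0.1786]
lever_press 0.96 [0.5177 0.0941 0.124 ]
1.4 [array([235.8, 178.6]), array([234.8, 177. ]), array([240.2, 168.2]), array([239.3, 166.5]), array([258. , 248.6]), array([257.7, 249.4]), array([245.8, 246.9]), array([245.4, 247.7])]
1.5 [array([235.1, 177.4]), array([234.5, 175.8]), array([239.6, 166.9]), array([239. , 165.3]), array([257.8, 249.2]), array([257.6, 249.5]), array([245.5, 247.4]), array([245.2, 247.8])]
1.6 [array([234.7, 176.1]), array([234.5, 174.7]), array([239.2, 165.6]), array([239. , 164.1]), array([257.6, 249.3]), array([257.4, 249.3]), array([245.3, 247.6]), array([245. , 247.6])]
1.7 [array([234.6, 175. ]), array([234.8, 173.7]), array([239.2, 164.4]), array([239.3, 163. ]), array([257.5, 249.2]), array([257.4, 248.8]), array([245.1, 247.5]), array([244.8, 247.1])]
1.8 [array([234.9, 174. ]), array([235.3, 172.8]), array([239.4, 163.3]), array([239.9, 162.1]), array([257.4, 248.8]), array([257.3, 248. ]), array([244.9, 247. ]), array([244.7, 246.2])]
t 12.4333 tcp [0.4328 0.1122 0.2782] rot [[0.138, 0.99, -0.001], [0.99, -0.138, -0.0], [-0.0, -0.001, -1.0]] F [ 0.4 -0.  -0.3] w 0.03979393303128123 q [ 0.198 -0.207  2.001 -0.     1.348  0.336]
world d [ 0.1194 -0.018  -0.0911] units [-0.034  3.019  2.275]
turn [-0.001  0.    -0.004]
```

Run:
```python
from go import *
from plan import hook_from_grip,solve_hook
ps=[cam('scene'),cam('top')]
L=[ray(ps[0],258.6-.0,161.3),ray(ps[1],252.6,223.8)]
A=[];b=[]
for o,d in L:
    Q=np.eye(3)-np.outer(d,d);A.append(Q);b.append(Q@o)
X=np.linalg.solve(sum(A),sum(b));print(X,[np.linalg.norm(np.cross(X-o,d)) for o,d in L]);print(hook_from_grip(X))
f=ps[0]['frame'];
hsv=cv2.cvtColor(f,cv2.COLOR_RGB2HSV)
m=(hsv[...,0]>=7)&(hsv[...,0]<=20)&(hsv[...,1]>140)&(hsv[...,2]>90);m[:140]=0;m[178:]=0;m[:,:245]=0;m[:,270:]=0
ys,xs=np.nonzero(m);print(len(xs),xs.mean(),ys.mean())
```

```text
[0.55710038 0.09530476 0.22376379] [np.float64(0.002164004493250293), np.float64(0.0021640044932503323)]
(np.float64(2.1074547082477726), np.float64(-0.1451645796168361), np.float64(0.19376730095705286), (np.float64(-0.14562338302935596), np.float64(0.0006002822794106168), np.float64(0.22376379240903202)), np.float64(0.47612384748281705))
115 257.9913043478261 160.88695652173914
```

Run:
```python
from go import *
delta([.5560,.0950,.199])
```

```text
t 12.5333 tcp [0.4326 0.1122 0.2783] rot [[0.138, 0.99, -0.001], [0.99, -0.138, -0.0], [-0.0, -0.001, -1.0]] F [-0.6 -0.6 -0.1] w 0.039983287653315096 q [ 0.198 -0.207  2.002 -0.     1.348  0.336]
world d [ 0.1234 -0.0172 -0.0793] units [-2.000e-03  3.115e+00  1.980e+00]
turn [-0.001  0.    -0.004]
```

servo_tool(
  targets="0 0.4 0 0 0 0 40; 0 0.7 0 0 0 0 40; 0 0.7 0 0 0 0 40; 0 0.7 0 0 0 0 40; 0 0.5 0.1 0 0 0 40; 0 0.11 0.3 0 0 0 40; 0 0 0.4 0 0 0 40; 0 0 0.4 0 0 0 40; 0 0 0.4 0 0 0 40; 0 0 0.38 0 0 0 40; 0 0 0 0 0 0 40; 0 0 0 0 0 0 40",
)

```text
time: 13.53
ee_pos: [0.554, 0.0952, 0.1977]
ee_rot: [0.754, 0.657, -0.002, -0.001]
wrist_force: [-0.4, 0.7, 0.3]
grip_width: 0.04
```

servo_tool(
  targets="0 0 0 0 0 0 25; 0 0 0 0 0 0 15; 0 0 0 0 0 0 8; 0 0 0 0 0 0 5; 0 0 0 0 0 0 5; 0 0 0 0 0 0 5",
)

```text
time: 14.03
ee_pos: [0.5565, 0.0953, 0.2006]
ee_rot: [0.754, 0.657, 0.001, 0.001]
wrist_force: [-0.0, 0.2, 3.2]
grip_width: 0.0107
```

servo_tool(
  targets="0 0 -0.05 0 0 0 5; 0 0 -0.05 0 0 0 5; 0 0 0 0 0 0 5",
)

```text
time: 14.28
ee_pos: [0.555, 0.0954, 0.2021]
ee_rot: [0.754, 0.657, -0.001, -0.001]
wrist_force: [1.3, 1.5, -5.6]
grip_width: 0.0103
```

```bash
python3 -c "
from ov import *
st();overlay('s8',.019)"
```

```text
t 14.2833 tcp [0.555  0.0954 0.2021] rot [[0.138, 0.99, -0.002], [0.99, -0.138, 0.0], [-0.0, -0.002, -1.0]] F [ 1.3  1.5 -5.6] w 0.010327449232022898 q [1.260e-01 7.500e-02 1.878e+00 1.000e-03 1.190e+00 2.630e-01]
A 1.9537399459887588 hook -0.14683862197850514 0.19106707288512875 g (np.float64(-0.1477045687616828), np.float64(0.00036653364788282947), np.float64(0.22105457255030098)) q 0.35764440238134376
```

View pics/s8o.png

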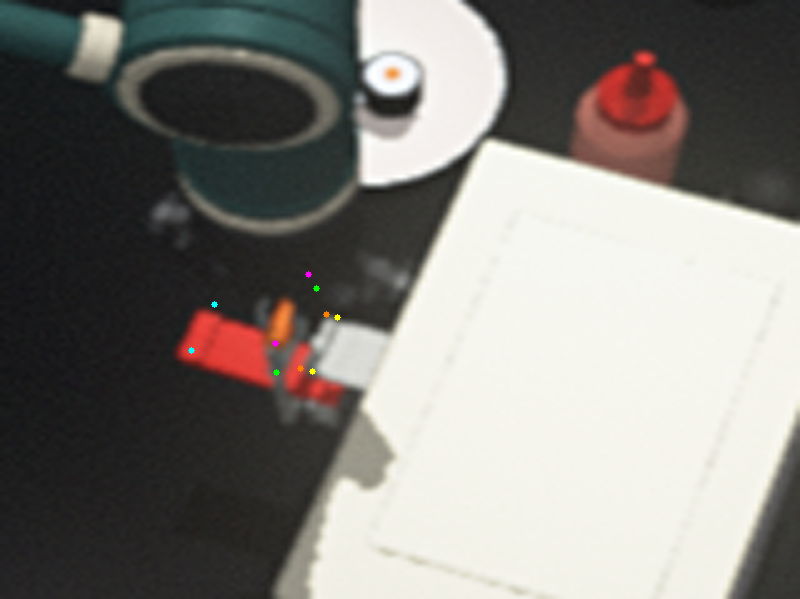

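servo_tool(
  targets="0 0 -0.05 0 0 0 5; 0 0 0 0 0 0 5",
)

```text
time: 14.5
ee_pos: [0.5551, 0.0953, 0.2045]
ee_rot: [0.754, 0.657, -0.001, -0.001]
wrist_force: [0.6, 2.1, -6.7]
grip_width: 0.0111
```

servo_tool(
  targets="0 0 -0.05 0 0 0 5; 0 0 0 0 0 0 5",
)

```text
time: 14.67
ee_pos: [0.5554, 0.0953, 0.2072]
ee_rot: [0.754, 0.657, -0.0, -0.0]
wrist_force: [1.0, 1.7, -6.6]
grip_width: 0.0105
```

servo_tool(
  targets="0 0 -0.05 0 0 0 5; 0 0 0 0 0 0 5",
)

```text
time: 14.83
ee_pos: [0.5557, 0.0952, 0.2096]
ee_rot: [0.754, 0.657, 0.0, -0.0]
wrist_force: [1.0, 1.8, -8.1]
grip_width: 0.0112
```

```bash
python3 -c "
from ov import *
st();overlay('s9',.019)"
```

```text
t 14.8333 tcp [0.5557 0.0952 0.2096] rot [[0.138, 0.99, 0.0], [0.99, -0.138, 0.0], [0.0, 0.0, -1.0]] F [ 1.   1.8 -8.1] w 0.01119425014967685 q [0.126 0.069 1.87  0.    1.202 0.263]
A 2.4204146119294667 hook -0.14539137662894758 0.19863708563348537 g (np.float64(-0.14701447969257808), np.float64(0.00033842988970385346), np.float64(0.22859314572897912)) q 0.727054920896612
```

View pics/s9o.png

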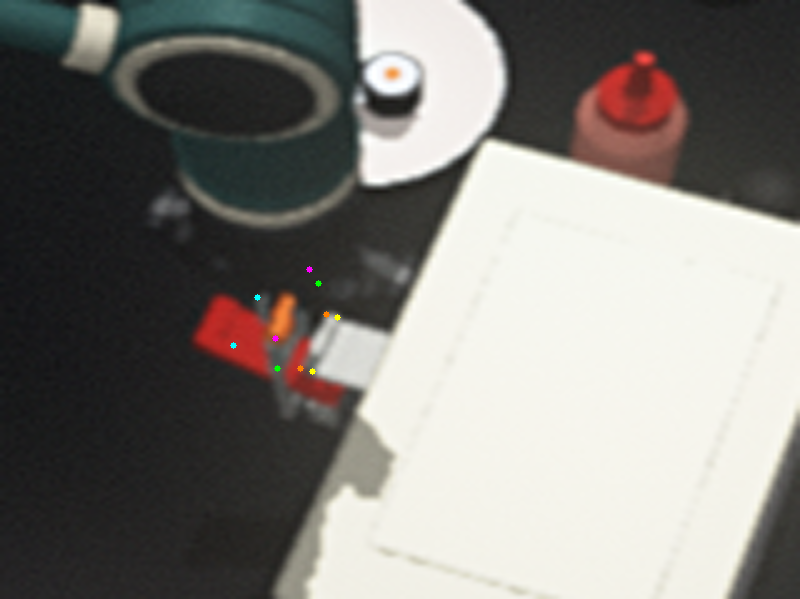

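Run:
```python
from plan import *
s=st();A,hx,hz,g,q=hook_from_grip(s['ee_pos']+[0,0,.0145]);print(A,hx,hz,g)
g0=np.array((g[0],g[2]))
for h in [(-.140,.1955),(-.132,.196),(-.121,.195),(-.121,.19),(-.121,.184),(-.121,.178),(-.121,.176)]:
    A,gx,gz=solve_hook(*h);d=np.array((gx,gz))-g0;g0=np.array((gx,gz));print(h,'A',round(A,2),'g',round(gx,4),round(gz,4),'units y,z',np.round(d[0]/.04,3),np.round(-d[1]/.04,3),'tcpz',gz-.0145)
```

```text
t 14.8833 tcp [0.5557 0.0952 0.2096] rot [[0.138, 0.99, 0.0], [0.99, -0.138, 0.0], [0.0, 0.0, -1.0]] F [ 1.4  1.1 -6.5] w 0.011081913360439656 q [0.126 0.069 1.87  0.    1.202 0.263]
2.126537153768869 -0.14614043568274304 0.1940667606197078 (np.float64(-0.14704684335305518), np.float64(0.00032505668982576313), np.float64(0.22405306457893556))
(-0.14, 0.1955) A 2.22 g -0.1386 0.2255 units y,z 0.21 -0.035 tcpz 0.2109688071593686
(-0.132, 0.196) A 2.29 g -0.1276 0.2257 units y,z 0.276 -0.005 tcpz 0.2111754956320488
(-0.121, 0.195) A 2.37 g -0.1124 0.2237 units y,z 0.38 0.048 tcpz 0.2092412032381099
(-0.121, 0.19) A 2.11 g -0.1115 0.2185 units y,z 0.022 0.132 tcpz 0.2039637524613081
(-0.121, 0.184) A 1.78 g -0.1111 0.2123 units y,z 0.01 0.153 tcpz 0.19783234401400276
(-0.121, 0.178) A 1.42 g -0.1116 0.2065 units y,z -0.012 0.146 tcpz 0.19199251463956882
(-0.121, 0.176) A 1.28 g -0.1121 0.2046 units y,z -0.011 0.046 tcpz 0.1901349520081984
```

servo_tool(
  targets="0 0.1 -0.04 0 0 0 5; 0 0.11 -0.02 0 0 0 5; 0 0.14 -0.01 0 0 0 5; 0 0.14 0 0 0 0 5; 0 0.12 0.01 0 0 0 5; 0 0.13 0.01 0 0 0 5; 0 0.13 0.02 0 0 0 5; 0 0 0 0 0 0 5",
)

```text
time: 15.55
ee_pos: [0.5911, 0.0904, 0.2111]
ee_rot: [0.754, 0.657, 0.0, -0.0]
wrist_force: [-3.7, 2.4, 2.5]
grip_width: 0.0111
```

```bash
python3 -c "
from ov import *
st();overlay('s10',.0145)"
```

```text
t 15.55 tcp [0.5911 0.0904 0.2111] rot [[0.138, 0.99, 0.0], [0.99, -0.138, 0.0], [0.0, 0.0, -1.0]] F [-3.7  2.4  2.5] w 0.011055352389438031 q [0.11  0.133 1.797 0.    1.211 0.248]
A 2.4996902798454483 hook -0.11980972805014517 0.1968469680795843 g (np.float64(-0.11128812761935926), np.float64(0.0002949285532253161), np.float64(0.2256112223911083)) q 0.5461756854342543
```

View pics/s10o.png

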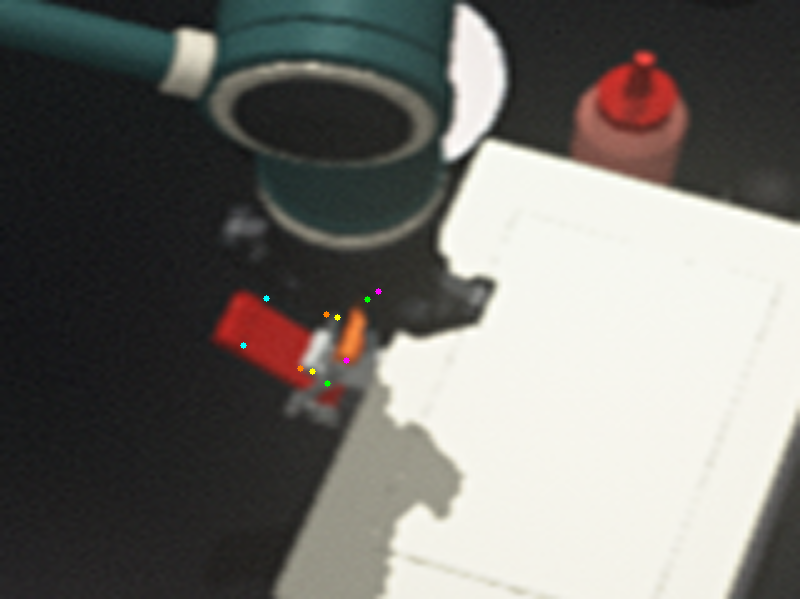

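servo_tool(
  targets="0 0.01 0.08 0 0 0 5; 0 0.01 0.08 0 0 0 5; 0 0 0.08 0 0 0 5; 0 0 0.08 0 0 0 5; 0 0 0 0 0 0 5",
)

```text
time: 16.02
ee_pos: [0.5937, 0.09, 0.1994]
ee_rot: [0.754, 0.657, 0.003, 0.002]
wrist_force: [2.5, 1.5, 2.6]
grip_width: 0.0109
```

```bash
python3 -c "
from ov import *
st();overlay('s11',.013)"
```

```text
t 16.0167 tcp [0.5937 0.09   0.1994] rot [[0.138, 0.99, 0.007], [0.99, -0.138, -0.0], [0.001, 0.007, -1.0]] F [2.5 1.5 2.6] w 0.01092356713574825 q [ 1.100e-01  1.420e-01  1.809e+00 -1.000e-03  1.183e+00  2.480e-01]
A 1.8356592606071482 hook -0.11919721065505068 0.18428500923584573 g (np.float64(-0.10860445449113827), np.float64(0.00028645445171737033), np.float64(0.21235266886132742)) q -0.13151086364369322
```

View pics/s11o.png

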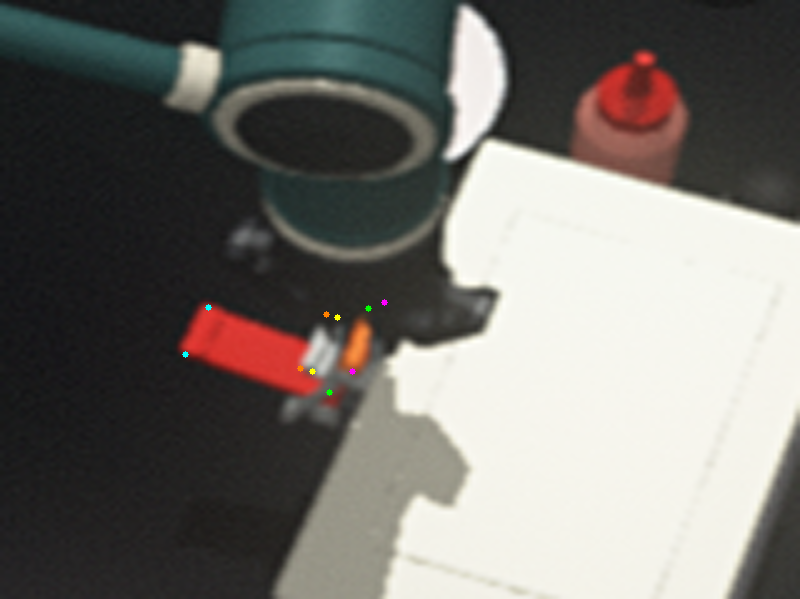

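servo_tool(
  targets="0 -0.02 0.06 0 0 0 5; 0 -0.02 0.06 0 0 0 5; 0 0 0.04 0 0 0 5; 0 0 0 0 0 0 5",
)

```text
time: 16.4
ee_pos: [0.5927, 0.0903, 0.1935]
ee_rot: [0.754, 0.657, 0.003, 0.003]
wrist_force: [4.7, 0.9, 4.4]
grip_width: 0.0107
```

```bash
python3 -c "
from ov import *
st();overlay('s12',.013)"
```

```text
t 16.4 tcp [0.5927 0.0903 0.1935] rot [[0.137, 0.99, 0.008], [0.991, -0.137, -0.0], [0.001, 0.008, -1.0]] F [4.7 0.9 4.4] w 0.010654326185056967 q [ 1.100e-01  1.440e-01  1.819e+00 -1.000e-03  1.171e+00  2.490e-01]
A 1.4679182751215956 hook -0.11971586405877627 0.17825744373052899 g (np.float64(-0.10968424802404045), np.float64(0.0003652199707480444), np.float64(0.20653051713494738)) q -0.4792926163475998
```

View pics/s12o.png

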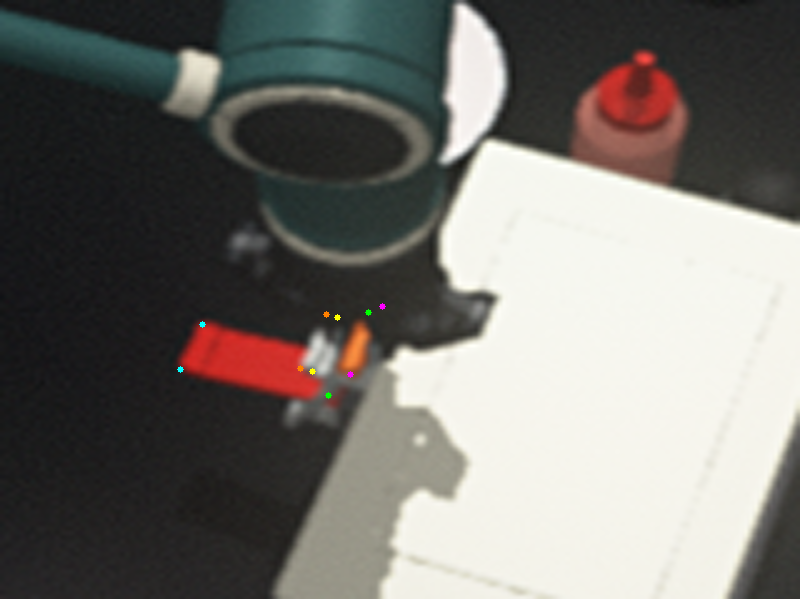

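servo_tool(
  targets="0 -0.05 0.03 0 0 0 5; 0 -0.05 0.02 0 0 0 5; 0 0 0 0 0 0 5; 0 0 0 0 0 0 30; 0 0 0 0 0 0 40; 0 0 0 0 0 0 40; 0 0 -0.3 0 0 0 40; 0 0 -0.6 0 0 0 40; 0 0 -0.7 0 0 0 40; 0 -0.3 -0.5 0 0 0 40; 0 -0.8 0 0 0 0 0; 0 -0.8 0 0 0 0 0",
)

```text
time: 17.45
ee_pos: [0.5106, 0.1015, 0.2755]
ee_rot: [0.754, 0.656, 0.001, 0.001]
wrist_force: [-0.2, 1.3, -0.5]
grip_width: 0.0166
```

servo_tool(
  targets="0 -0.9 0 0 0 0 0; 0 -0.9 0 0 0 0 0; 0 -0.7 0 0 0 0 0; 0 -0.4 0 0 0 0 0; 0 0 0 0 0 0 0",
)

```text
time: 17.87
ee_pos: [0.3919, 0.1176, 0.2734]
ee_rot: [0.754, 0.657, -0.001, -0.0]
wrist_force: [-0.1, 0.5, 0.2]
grip_width: 0.0001
```

Run:
```python
from orange import *
st()
ps=[cam('scene','s13.png'),cam('top','t13.png')]
for p in ps: find(p,['hook_bar','grip_bar','hook_seat','lever_press'])
for nm,o in [('s13',(200,90)),('t13',(180,150))]:
    a=cv2.imread(f'pics/{nm}.png')[o[1]:o[1]+140,o[0]:o[0]+160]
    a=cv2.resize(a,None,fx=4,fy=4,interpolation=cv2.INTER_CUBIC);cv2.imwrite(f'pics/{nm}z.png',a)
```

```text
t 17.8667 tcp [0.3919 0.1176 0.2734] rot [[0.136, 0.991, -0.001], [0.991, -0.136, 0.0], [-0.0, -0.001, -1.0]] F [-0.1  0.5  0.2] w 0.00010708375529960672 q [ 0.23  -0.285  2.071  0.     1.357  0.367]
hook_bar 0.71 [0.5857 0.096  0.1765]
grip_bar 0.61 [0.5899 0.0988 0.2009]
hook_seat 0.72 [0.5753 0.0943 0.1734]
lever_press 0.92 [0.5186 0.1047 0.1023]
hook_bar 0.81 [0.5745 0.0921 0.184 ]
grip_bar 0.63 [0.5881 0.0868 0.2052]
hook_seat 0.69 [0.5817 0.0911 0.1793]
lever_press 0.88 [0.5198 0.0948 0.1025]
```

View pics/s13z.png

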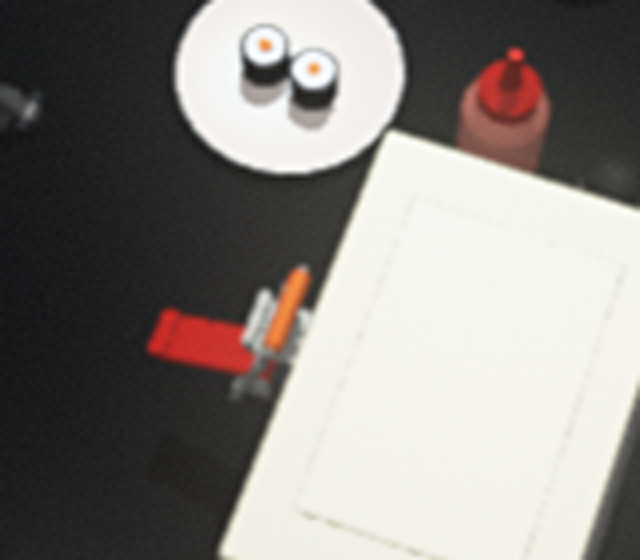

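View pics/t13z.png

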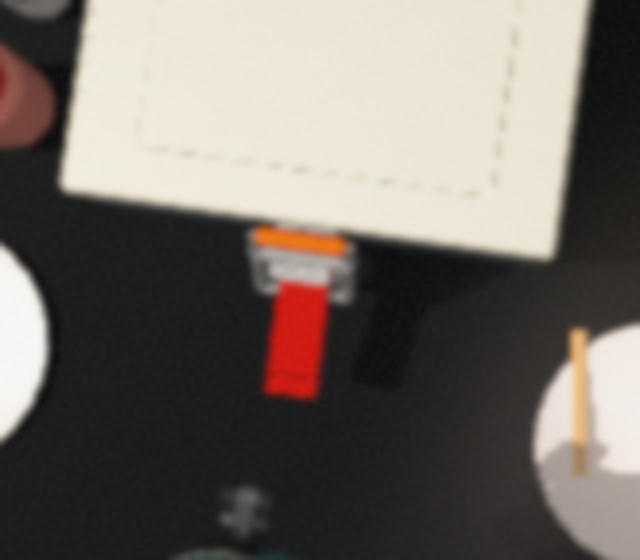

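servo_tool(
  targets="0 0.4 0 -0.06 0 0 0; 0 0.4 0 -0.12 0 0 0; 0 0.4 0 -0.12 0 0 0; 0 0.3 0 -0.12 0 0 0; 0 0.3 0 -0.12 0 0 0; 0 0 0 -0.12 0 0 0; 0 0 0 -0.12 0 0 0; 0 0 0 0 0 0 0; 0 0 0 0 0 0 0",
)

```text
time: 19.12
ee_pos: [0.4626, 0.1079, 0.2826]
ee_rot: [0.697, 0.61, 0.247, 0.285]
wrist_force: [-0.0, 0.3, 0.7]
grip_width: 0.0004
```

Run:
```python
from go import *
delta([.490,.104,.140],pitch=.85)
```

```text
t 19.1167 tcp [0.4626 0.1079 0.2826] rot [[0.135, 0.71, 0.691], [0.991, -0.095, -0.096], [-0.003, 0.698, -0.716]] F [-0.   0.3  0.7] w 0.00043163563387538906 q [ 0.472 -0.59   2.418 -0.631  0.744  0.954]
world d [ 0.0274 -0.0039 -0.1426] units [ 0.007 -1.994  3.036]
turn [0.052 0.003 0.001]
```

servo_tool(
  targets="0 -0.2 0.3 0 0 0 0; 0 -0.3 0.45 0 0 0 0; 0 -0.3 0.45 0 0 0 0; 0 -0.3 0.45 0 0 0 0; 0 -0.3 0.45 0 0 0 0; 0 -0.3 0.45 0 0 0 0; 0 -0.2 0.3 0 0 0 0; 0 -0.1 0.18 0 0 0 0; 0 0 0 0 0 0 0",
)

```text
time: 19.87
ee_pos: [0.4944, 0.1031, 0.1427]
ee_rot: [0.699, 0.607, 0.247, 0.286]
wrist_force: [-0.3, -0.7, -0.8]
grip_width: 0.0001
```

Run:
```python
from go import *
delta([.514,.1005,.115],pitch=.8)
cam('scene','s14.png');
a=cv2.imread('pics/s14.png')[90:230,200:360];cv2.imwrite('pics/s14z.png',cv2.resize(a,None,fx=4,fy=4,interpolation=cv2.INTER_CUBIC))
```

```text
t 19.8667 tcp [0.4944 0.1031 0.1427] rot [[0.141, 0.707, 0.693], [0.99, -0.099, -0.1], [-0.002, 0.7, -0.714]] F [-0.3 -0.7 -0.8] w 0.00013016657913957487 q [ 0.411 -0.318  2.546 -1.069  0.433  1.441]
world d [ 0.0196 -0.0026 -0.0277] units [ 0.007 -0.132  0.841]
turn [ 0.004  0.006 -0.004]
```

View pics/s14z.png

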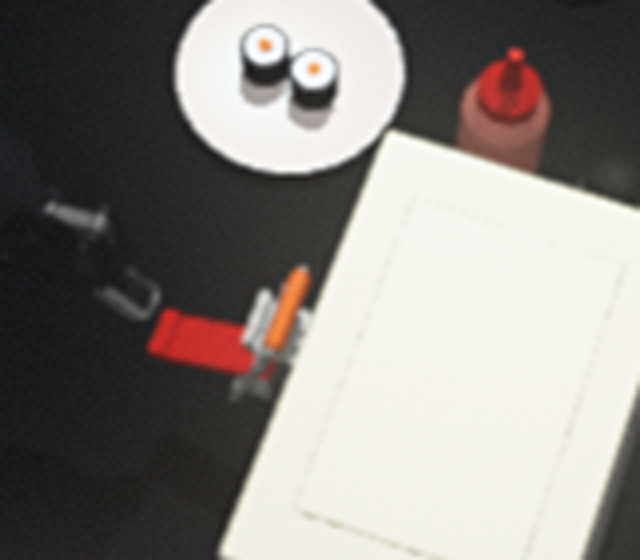

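servo_tool(
  targets="0 0 0 0.06 0 0 0; 0 0 0 0.06 0 0 0; 0 0 0 0.06 0 0 0; 0 0 0 0.02 0 0 0; 0 0 0 0 0 0 0",
)

```text
time: 20.33
ee_pos: [0.4966, 0.1042, 0.1476]
ee_rot: [0.723, 0.627, 0.192, 0.219]
wrist_force: [0.6, 0.6, 0.3]
grip_width: 0.0001
```

Run:
```python
from go import *
delta([.514,.1005,.117],pitch=1.0)
```

```text
t 20.3333 tcp [0.4966 0.1042 0.1476] rot [[0.14, 0.822, 0.552], [0.99, -0.118, -0.076], [0.003, 0.558, -0.83]] F [0.6 0.6 0.3] w 9.981584343174592e-05 q [ 0.33  -0.289  2.429 -0.527  0.522  0.868]
world d [ 0.0174 -0.0037 -0.0306] units [-0.033 -0.059  0.883]
turn [ 0.021  0.001 -0.007]
```

Run:
```python
from plan import *
s=st();e=s['ee_pos'];h=.009
prev=e
M=R.from_quat(s['ee_rot']).as_matrix()
for A in [1.3,1.15,1.0,.85,.7,.55,.4,.3,.2,.1,0]:
    off=h*abs(.84*np.cos(A)-.54*np.sin(A))
    Q=P.copy();Q[4]=A;X=leverpt(Q,.06,0,.009+off);d=M.T@(X-prev)/.04;prev=X;print(A,np.round(X,4),'units',np.round(d,2))
```

```text
t 20.3333 tcp [0.4966 0.1042 0.1476] rot [[0.14, 0.822, 0.552], [0.99, -0.118, -0.076], [0.003, 0.558, -0.83]] F [0.6 0.6 0.3] w 9.981584343174592e-05 q [ 0.33  -0.289  2.429 -0.527  0.522  0.868]
1.3 [0.5151 0.1004 0.1102] units [-0.03 -0.13  1.04]
1.15 [0.517  0.1001 0.0999] units [-0.   -0.1   0.24]
1.0 [0.5206 0.0996 0.0902] units [-0.   -0.06  0.25]
0.85 [0.524  0.0992 0.0832] units [ 0.   -0.03  0.19]
0.7 [0.5283 0.0986 0.0766] units [ 0.  -0.   0.2]
0.55 [0.5335 0.0979 0.0706] units [0.   0.02 0.2 ]
0.4 [0.5395 0.0971 0.0652] units [0.   0.05 0.2 ]
0.3 [0.5439 0.0965 0.062 ] units [0.   0.05 0.13]
0.2 [0.5487 0.0958 0.0593] units [0.   0.06 0.12]
0.1 [0.5537 0.0952 0.0569] units [0.   0.07 0.12]
0 [0.5591 0.0944 0.055 ] units [0.   0.09 0.11]
```

servo_tool(
  targets="-0.03 -0.05 0.3 0 0 0 0; 0 -0.05 0.35 0 0 0 0; 0 -0.03 0.3 0 0 0 0; 0 -0.05 0.15 0 0 0 0; 0 -0.05 0.15 0 0 0 0; 0 0 0 0 0 0 0",
)

```text
time: 20.83
ee_pos: [0.5121, 0.0992, 0.0956]
ee_rot: [0.722, 0.628, 0.189, 0.219]
wrist_force: [0.3, 0.5, 0.1]
grip_width: -0.0003
```

servo_tool(
  targets="0 -0.03 0.12 0 0 0 0; 0 -0.02 0.12 0 0 0 0; 0 -0.02 0.1 0 0 0 0; 0 0 0 0 0 0 0",
)

```text
time: 21.17
ee_pos: [0.5176, 0.0988, 0.0832]
ee_rot: [0.722, 0.628, 0.19, 0.219]
wrist_force: [0.3, -0.3, 0.7]
grip_width: -0.0002
```

Run:
```python
from go import *
delta([.5283,.0986,.0766],pitch=1.0)
cam('scene','s15.png');
a=cv2.imread('pics/s15.png')[90:230,200:360];cv2.imwrite('pics/s15z.png',cv2.resize(a,None,fx=4,fy=4,interpolation=cv2.INTER_CUBIC))
```

```text
t 21.1667 tcp [0.5176 0.0988 0.0832] rot [[0.138, 0.825, 0.549], [0.99, -0.115, -0.078], [-0.001, 0.554, -0.832]] F [ 0.3 -0.3  0.7] w -0.00023207136193750114 q [ 0.296 -0.125  2.446 -0.722  0.363  1.057]
world d [ 0.0107 -0.0002 -0.0066] units [0.033 0.131 0.284]
turn [ 0.016  0.004 -0.003]
```

View pics/s15z.png

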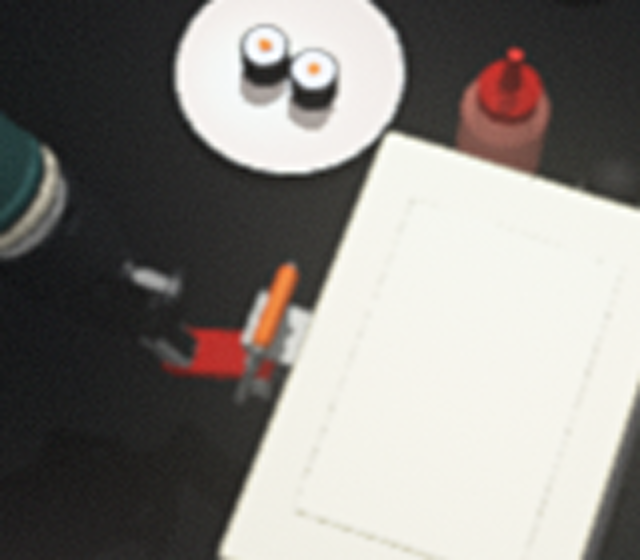

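servo_tool(
  targets="0 0 0.12 0 0 0 0; 0 0.02 0.12 0 0 0 0; 0 0.03 0.12 0 0 0 0; 0 0 0 0 0 0 0",
)

```text
time: 21.55
ee_pos: [0.5265, 0.0971, 0.0712]
ee_rot: [0.722, 0.629, 0.189, 0.218]
wrist_force: [-0.6, -0.8, -0.6]
grip_width: 0.0003
```

servo_tool(
  targets="0 0.05 0.1 0 0 0 0; 0 0.05 0.1 0 0 0 0; 0 0.05 0.1 0 0 0 0; 0 0 0 0 0 0 0",
)

```text
time: 21.88
ee_pos: [0.5385, 0.0953, 0.0651]
ee_rot: [0.722, 0.628, 0.189, 0.219]
wrist_force: [-0.9, 0.5, -1.0]
grip_width: 0.0002
```

Run:
```python
from go import *
delta([.5487,.0958,.0593],pitch=1.0)
cam('scene','s16.png');
a=cv2.imread('pics/s16.png')[90:230,200:360];cv2.imwrite('pics/s16z.png',cv2.resize(a,None,fx=4,fy=4,interpolation=cv2.INTER_CUBIC))
```

```text
t 21.8833 tcp [0.5385 0.0953 0.0651] rot [[0.139, 0.825, 0.548], [0.99, -0.115, -0.078], [-0.002, 0.553, -0.833]] F [-0.9  0.5 -1. ] w 0.00019801015054770308 q [ 0.271 -0.046  2.421 -0.805  0.313  1.127]
world d [ 0.0102  0.0005 -0.0058] units [0.047 0.128 0.258]
turn [ 0.015  0.005 -0.004]
```

View pics/s16z.png

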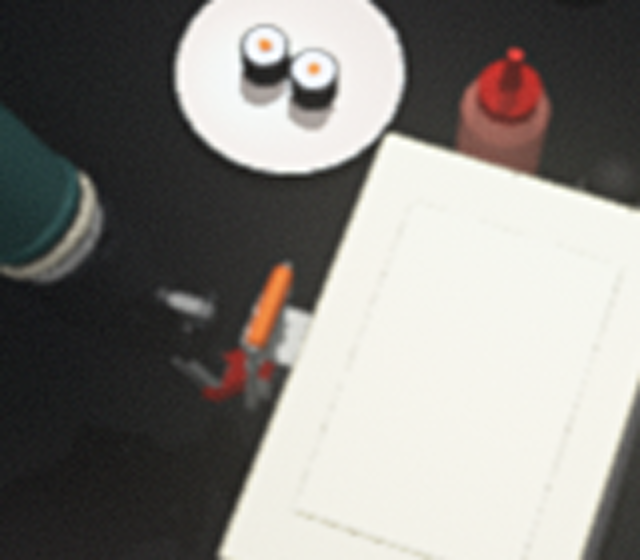

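Run:
```python
from plan import *
ps=[cam('scene','s17.png'),cam('top','t17.png')]
p=ps[0]
def both(X): return [np.round((np.array(proj(p,X))+[1.2,0]-[200,90])*4),np.round((np.array(proj(ps[1],X))-[180,150])*4)]
for A in (1.0,.8,.6,.4,.2):
    # hook at x=-.127 behind lip
    px,pz=-.127-.018*np.sin(A-.21),.115-.018*np.cos(A-.21)
    hx=-.127;hz=pz+np.sqrt(.073**2-(hx-px)**2)
    gx,gz=px+103/73*(hx-px),pz+103/73*(hz-pz)
    Q=P.copy();Q[4]=A
    print(A,'hookz',round(hz,4),'grip',both(world(P,gx,0,gz)),'hook',both(world(P,hx,0,hz)),'tip',both(leverpt(Q,.082,0,.009)))
Q=P.copy();Q[3]=0
print('lip inner top',both(lidpt(Q,-.232,0,.03)),'lip outer',both(lidpt(Q,-.238,0,.03)))
for q in ps: find(q,['hook_bar','grip_bar','hook_seat'])
for nm,o in [('s17',(200,90)),('t17',(180,150))]:
    a=cv2.imread(f'pics/{nm}.png')[o[1]:o[1]+140,o[0]:o[0]+160]
    cv2.imwrite(f'pics/{nm}z.png',cv2.resize(a,None,fx=4,fy=4,interpolation=cv2.INTER_CUBIC))
```

```text
1.0 hookz 0.1742 grip [array([273., 313.]), array([298., 253.])] hook [array([267., 329.]), array([299., 264.])] tip [array([169., 349.]), array([291., 380.])]
0.8 hookz 0.1724 grip [array([272., 313.]), array([298., 255.])] hook [array([267., 330.]), array([299., 264.])] tip [array([182., 361.]), array([294., 367.])]
0.6 hookz 0.171 grip [array([270., 313.]), array([297., 258.])] hook [array([267., 331.]), array([300., 264.])] tip [array([199., 373.]), array([298., 350.])]
0.4 hookz 0.1702 grip [array([268., 313.]), array([297., 260.])] hook [array([267., 331.]), array([300., 264.])] tip [array([218., 384.]), array([302., 330.])]
0.2 hookz 0.17 grip [array([265., 312.]), array([297., 263.])] hook [array([267., 331.]), array([300., 264.])] tip [array([239., 394.]), array([305., 308.])]
lip inner top [array([259., 321.]), array([297., 272.])] lip outer [array([250., 318.]), array([296., 281.])]
hook_bar 0.63 [0.5813 0.0972 0.1698]
grip_bar 0.47 [0.5787 0.1011 0.1983]
hook_seat 0.81 [0.5779 0.0934 0.1682]
hook_bar 0.51 [0.5729 0.0886 0.1744]
grip_bar 0.56 [0.5763 0.0893 0.2009]
hook_seat 0.76 [0.5768 0.0922 0.1743]
```

View pics/t17z.png

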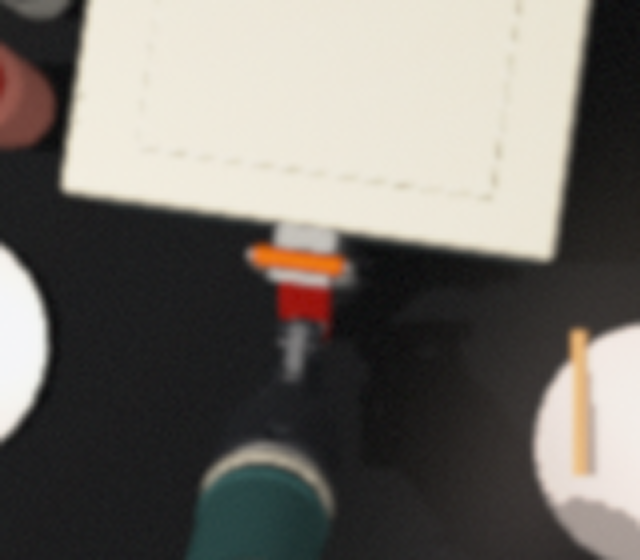

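servo_tool(
  targets="0 0.06 0.1 0 0 0 0; 0 0.06 0.1 0 0 0 0; 0 0.06 0.08 0 0 0 0; 0 0 0 0 0 0 0",
)

```text
time: 22.67
ee_pos: [0.5509, 0.0939, 0.06]
ee_rot: [0.722, 0.628, 0.189, 0.219]
wrist_force: [-0.1, 0.8, 0.6]
grip_width: 0.0002
```

servo_tool(
  targets="0 0.08 0.08 0 0 0 0; 0 0.08 0.08 0 0 0 0; 0 0 0 0 0 0 0",
)

```text
time: 22.92
ee_pos: [0.5597, 0.0925, 0.0583]
ee_rot: [0.722, 0.628, 0.189, 0.219]
wrist_force: [-1.7, -0.2, 0.0]
grip_width: 0.0005
```

Run:
```python
from go import *
delta([.5591,.0944,.055],pitch=1.0)
for nm,c,o in [('s18','scene',(200,90)),('t18','top',(180,150))]:
    cam(c,nm+'.png')
    a=cv2.imread(f'pics/{nm}.png')[o[1]:o[1]+140,o[0]:o[0]+160]
    cv2.imwrite(f'pics/{nm}z.png',cv2.resize(a,None,fx=4,fy=4,interpolation=cv2.INTER_CUBIC))
```

```text
t 22.9167 tcp [0.5597 0.0925 0.0583] rot [[0.139, 0.825, 0.548], [0.99, -0.115, -0.078], [-0.002, 0.553, -0.833]] F [-1.7 -0.2  0. ] w 0.0005133158932462921 q [ 0.249  0.006  2.387 -0.833  0.289  1.14 ]
world d [-0.0006  0.0019 -0.0033] units [ 0.046 -0.064  0.058]
turn [ 0.016  0.004 -0.004]
```

View pics/s18z.png

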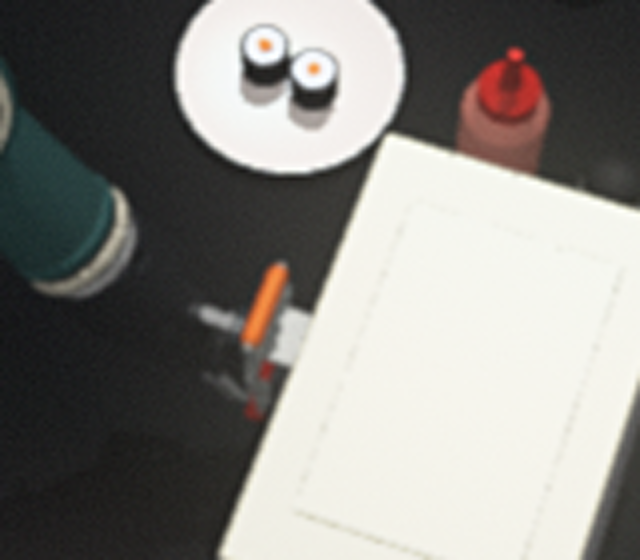

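servo_tool(
  targets="0 0.05 0.03 0 0 0 0; 0 0.05 0.03 0 0 0 0; 0 0 0 0 0 0 0",
)

```text
time: 23.27
ee_pos: [0.561, 0.0913, 0.0567]
ee_rot: [0.723, 0.628, 0.187, 0.218]
wrist_force: [-8.7, 0.7, -1.5]
grip_width: 0.0004
```

servo_tool(
  targets="0 0.05 0.03 0 0 0 0; 0 0.05 0.03 0 0 0 0; 0 0 0 0 0 0 0",
)

```text
time: 23.52
ee_pos: [0.5616, 0.0898, 0.0537]
ee_rot: [0.723, 0.629, 0.184, 0.217]
wrist_force: [-14.6, 2.1, -4.7]
grip_width: -0.0
```

servo_tool(
  targets="0 0 -0.1 0 0 0 0; 0 -0.1 -0.2 0 0 0 0; 0 -0.2 -0.4 0 0 0 0; 0 -0.2 -0.6 0 0 0 0; 0 0 -0.8 0 0 0 0; 0 0 -0.8 0 0 0 0; 0 0 -0.5 0 0 0 0; 0 0 0 0 0 0 0",
)

```text
time: 24.18
ee_pos: [0.4795, 0.1061, 0.168]
ee_rot: [0.721, 0.627, 0.195, 0.22]
wrist_force: [0.7, -0.2, 0.0]
grip_width: 0.0004
```

Run:
```python
from go import *
st()
for nm,c,o in [('s19','scene',(200,90)),('t19','top',(180,150))]:
    p=cam(c,nm+'.png')
    a=cv2.imread(f'pics/{nm}.png')[o[1]:o[1]+140,o[0]:o[0]+160]
    cv2.imwrite(f'pics/{nm}z.png',cv2.resize(a,None,fx=4,fy=4,interpolation=cv2.INTER_CUBIC))
    find(p,['lever_press','hook_bar','grip_bar','hook_seat','lid_push','plate_rolls','plate_empty','bottle_pink','bottle_yellow','shaker'])
    Q=P.copy();Q[4]=0;X=[leverpt(Q,.082,y,.009) for y in(-.016,.016)];print([np.round((np.array(proj(p,x))-o)*4) for x in X], leverpt(Q,.06,0,.009),world(Q,-.127,0,.171),world(Q,-.07,0,.182-.17*.025))
```

```text
t 24.1833 tcp [0.4795 0.1061 0.168 ] rot [[0.137, 0.819, 0.557], [0.991, -0.116, -0.074], [0.004, 0.562, -0.827]] F [ 0.7 -0.2  0. ] w 0.00035462658245997487 q [ 0.353 -0.362  2.438 -0.496  0.582  0.843]
lever_press 0.76 [0.5723 0.0966 0.0531]
hook_bar 0.73 [0.5788 0.0954 0.1688]
grip_bar 0.65 [0.5756 0.103  0.1997]
hook_seat 0.61 [0.577  0.0965 0.1703]
lid_push 0.75 [0.6313 0.0827 0.1784]
plate_rolls 0.7 [0.5299 0.3651 0.0029]
plate_empty 0.92 [ 0.4568 -0.1451  0.0014]
bottle_pink 0.86 [ 0.6919  0.308  -0.0015]
bottle_yellow 0.89 [ 0.6408 -0.166  -0.0044]
shaker 0.52 [0.7794 0.2918 0.0023]
[array([248., 424.]), array([264., 383.])] [0.56655719 0.09342366 0.055     ] [0.57547645 0.09222078 0.171     ] [0.63196505 0.08460253 0.17775   ]
lever_press 0.43 [0.5713 0.0892 0.0523]
hook_bar 0.5 [0.5735 0.0891 0.1734]
grip_bar 0.69 [0.5742 0.0895 0.1989]
hook_seat 0.73 [0.5773 0.092  0.1729]
lid_push 0.68 [0.6321 0.0847 0.183 ]
plate_rolls 0.71 [ 0.5233  0.3657 -0.0015]
plate_empty 0.77 [ 0.4573 -0.1459  0.0017]
bottle_pink 0.97 [ 0.6911  0.3052 -0.0023]
bottle_yellow 0.55 [ 0.6399 -0.1702  0.0031]
shaker None
[array([332., 288.]), array([286., 282.])] [0.56655719 0.09342366 0.055     ] [0.57547645 0.09222078 0.171     ] [0.63196505 0.08460253 0.17775   ]
```

View pics/s19z.png

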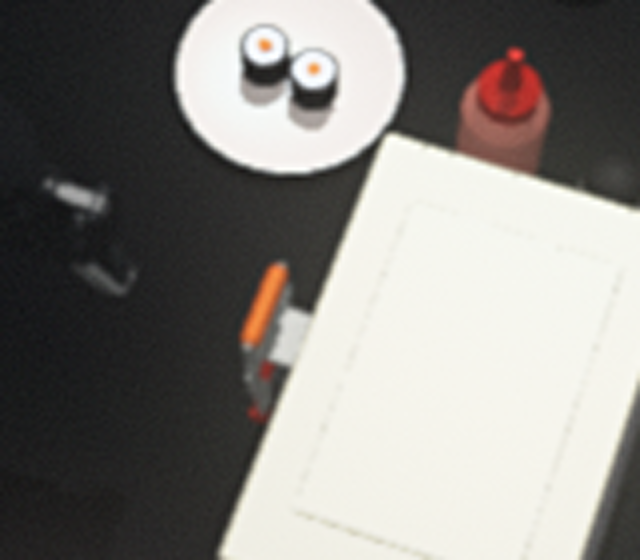

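View pics/t19z.png

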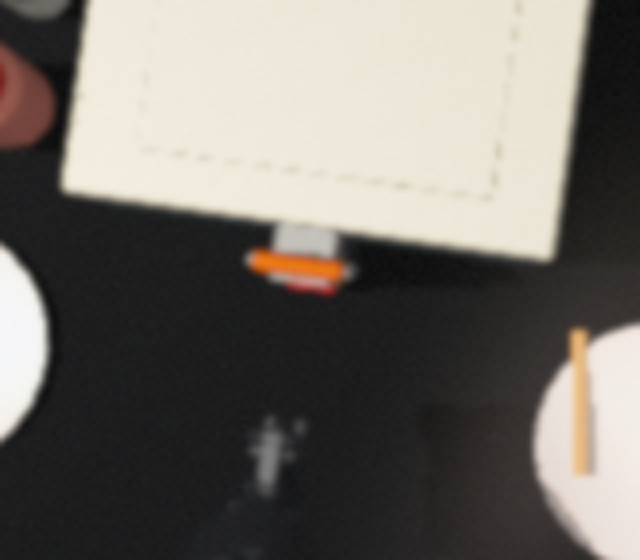

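View pics/t19.png

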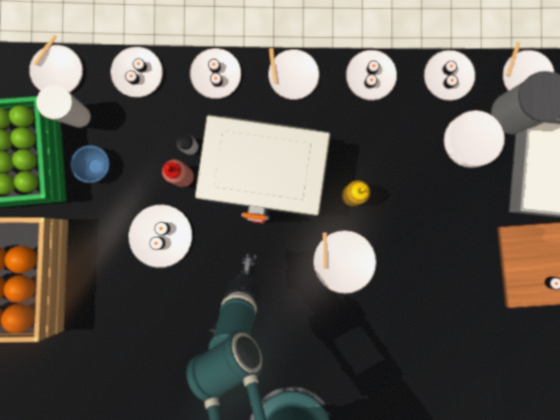

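```bash
python3 -c "
from h import *
st();print(bot.close_job())"
```

```text
t 25.2833 tcp [0.4774 0.1044 0.1614] rot [[0.139, 0.824, 0.549], [0.99, -0.115, -0.078], [-0.001, 0.554, -0.832]] F [0.1 0.5 0.3] w 4.68847053656165e-05 q [ 0.351 -0.353  2.441 -0.497  0.58   0.844]
the job is handed in; nothing more can be done
None
```

The carrier is closed and latched, and I handed the job in at about 25 s with the arm clear of everything. The system gives no verdict, so this rests on my own checks.

I pushed the lid shut, lifted the bail over the keeper's lip, lowered its bar into the groove, and pressed the red lever down to its stop.

**Slip on the way:** the first pinch on the orange sleeve was too shallow and slipped off during the lift. It left the bail upright in front of the lip, and I regripped deeper and finished the hooking.

**Lever and bar:** the lever pressed firmly against its stop at about 15 N. It stayed flat against the front after I let go. The bar shows behind the lip in the last pictures, matching where the geometry says it should be.

**Lid on its seal:** the bar and keeper read about 0.170 m high in one camera and 0.173 m in the other. The lid shut but not pulled tight would put them at 0.177 m, so the seal is squeezed. The lid's push point disagreed (0.178 m and 0.183 m, expected 0.178 m), but the networks are only good to about 4 mm.

**Loose items:** the two plates and two bottles are where they started, within measuring error. The network missed the shaker in the last top picture, but it found it in place in the other camera, and I could see it standing beside the pink bottle in the top picture.

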